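# Set up the flux pot and stand the long copper strip in it

## Task

Turn the upside-down steel flux pot the right way up and set it down, without dropping it or letting it fall over on the way, so that it stands wholly on the middle of the firebrick. Then draw the long copper strip up out of its slot in the leaning rack and stand it on end in the pot. Leave everything else on the bench, the two short strips included, where it is.

Things in the scene. Friction and masses are not known exactly. Their poses are not given: they have to be found in the camera images.
- pot: plain steel flux pot, straight-sided round cup, 58 mm outside diameter, 75 mm tall, wall 3 mm, bottom 4 mm. Starts mouth-down on the bench. Origin at the centre of the outside of its closed bottom; its z axis runs from the bottom to the mouth (points down at the start). Weighs roughly 0.2 kg
- firebrick: fixed pale square firebrick tile, 100 x 100 mm, 14 mm thick, flat on the bench; origin at the centre of its underside, x and y along its sides, z up
- vrest: fixed grey aluminium V rest on the bench in which the pot can lie on its side without rolling: a straight shallow groove along its own y, 60 mm long, faces sloping 30 degrees, 46 mm wide over its top edges, which stand 20 mm above the bench; groove bottom 8 mm above the bench (the lying 58 mm pot has its axis 41.5 mm above the bench). Origin at the centre of its underside, z up
- rack: fixed rack: wooden base 170 x 42 x 8 mm (long side along its x) with three slots between pairs of 34 mm aluminium fins, slots 45 mm apart along x and 7 mm wide, all leaning 25 degrees from vertical towards the rack's -x. One copper strip stands in each. Origin at the centre of its underside, z up
- strip_long: the long copper strip, 120 x 28 x 4 mm, standing on end in one of the slots, leaning 25 degrees. Origin at the centre of its lower 28 x 4 mm end; z along its length to the upper end, x through its 4 mm thickness, y across its width
- strip_short_a: bystander: short copper strip, 85 x 28 x 4 mm, in another slot; axes as for the long strip
- strip_short_b: bystander: short copper strip, 85 x 28 x 4 mm, in another slot; axes as for the long strip
- nozzle_a: bystander: upright brass torch nozzle with a thin copper stem, 26 mm diameter, 55 mm tall; origin at the centre of its foot, z up
- nozzle_b: bystander: upright brass torch nozzle with a thin copper stem, 26 mm diameter, 55 mm tall; origin at the centre of its foot, z up
- nozzle_c: bystander: upright brass torch nozzle with a thin copper stem, 26 mm diameter, 55 mm tall; origin at the centre of its foot, z up
- flux_tin: bystander: wide dark open tin, about 96 mm diameter (with two small side grips), 50 mm tall, standing mouth-up; origin at the centre of its underside
- bottle: bystander: white bottle, 56 mm diameter, 130 mm tall; origin at the centre of its underside
- wire_brush: bystander: brush lying on the bench, about 200 mm long, 35 mm high; long axis is its x
- wrench: bystander: wrench lying on the bench, about 180 mm long, 15 mm high; long axis is its x

How it is judged:
By the outcome, as a careful person would: the job done as asked, in the order asked, and still so for the second after the job is handed in, with the robot touching nothing.
It also fails if it takes over 67 s, if anything falls off the work surface, if the arm or the gripper's body presses on something with over 40 N, if the wrist force passes 120 N, or if a joint passes its speed limit or range.

## Robot

A 7-joint arm with a two-finger parallel gripper is mounted at the origin on the work surface. World frame = base frame: x ahead of the robot, y to its left, z up, the work surface at z = 0. Lengths are in m, angles in rad, forces in N, time in s.
With the tool pointing down it reaches from about 0.4 to 0.875 m from the base axis. Payload 19.3 kg.
Tool frame: the origin (TCP) lies at the very end of the fingers, on their centre line; the grasp point (between the pads) lies 19 mm behind it; z points along the fingers, y is the line along which they close (so a half turn about z gives the same grasp; the last joint's range is limited). The gripper opens to 85 mm and grips with 20 to 120 N. Pads are 22 mm wide; open, the fingers measure 114 mm over their backs; the gripper's body (76 mm by 85 mm) begins 54 mm behind the grasp point. The pads swing forward as they close: fully open they stand 13 mm farther back than shut.
Start: joints at [-1.181, 0.521, -0.036, 1.599, 0.021, 1.021, -0.113], TCP at [0.277, 0.56, 0.231] pointing down, gripper open.
Joint ranges: [-2.91, 2.91], [-0.3, 2.13], [-1.5, 1.42], [0.17, 2.43], [-1.26, 4.41], [0.16, 1.93], [-2.52, 2.52]. Speed limits (rad/s): [1.89, 1.89, 2.39, 2.39, 3.01, 3.01, 3.01].

## Interface

Orientations are given as [roll, pitch, yaw] about the fixed x, y, z axes, in that order (R = Rz(yaw) Ry(pitch) Rx(roll)).
In Python, from workcell import monitor, optics, workorder gives the robot as it stands.
- The arm moves only by the tool apply_moves, never from a script. Its arguments are lists of equal length, an entry for each row: "linear": the shift along the tool's x, y, z each as a share of 0.1 m, from -1 to 1, a list of three; "delta_rot": the turn, a rotation vector about the tool's x, y, z each as a share of 120 degrees, from -1 to 1, a list of three. A call has exactly 5 rows; each row is the pose to reach, as a shift and turn from the pose commanded when the call began, along the tool's axes at that moment; what a row does not reach only later rows make up. A row lasts 1/12 s, in which the tool goes at most 41.7 mm and 7.16 degrees, less where a joint would pass 70% of its speed; a pose out of reach is approached as far as the arm can. A call with a number of a shift or a turn outside -1 to 1 is refused whole. A call with a gripper value outside its range is refused whole. "gripper" is the opening, from -1 (shut) to 1 (fully open), set as the call begins (left out, the last holds). The fingers move at their own pace and stop on an object; "force" is the grip in N (left out, the last holds). Time passes only in rows, so rows that repeat a pose let the fingers close, or fill a call up. It gives the time, the measured TCP pose, the force, the opening and the grip force at its end, in the units of the state.
- monitor.observe(): the state, without advancing time (a new reading comes with each control period).
- optics.grab_frame(name): name is "scene" or "side" or "wrist"; returns (picture, depth): 400x640x3 uint8, red, green, blue; 400x640 float32, m along the optical axis (not along the pixel's ray), 0 where there is no reading.
- optics.camera_info(name): a dict with "fx", "fy", "cx", "cy" (pixels), "D" ([k1, k2, p1, p2, k3] as OpenCV has them; the pictures are not rectified), "rvec" (rotation vector, rad) and "tvec" (3), from world to camera coordinates, as OpenCV has them; the wrist camera has in their place "T_tool_cam" (4x4, takes a point from camera to tool coordinates, whose origin is the TCP and whose axes are the flange's). Camera axes: x right, y down, z forward; pixel columns grow to the right and rows downward; lengths in m; the calibration is good to about 2 mm. A picture is of the moment at which its call begins: read the wrist's pose just before it. camera_info takes no time and is no camera call.
- workorder.job_done(): hands the job in; it is judged then, once.
The state is a dict: "clock": time; "qpos": joint angles; "qd": joint speeds; "joint_efforts": joint torques, N m; "position": TCP position; "tool_rot": TCP orientation; "force": force on the tool from outside, world axes, zero at the start; "moment": the same for the moment, N m; "grip_width": finger opening in m; "finger_force": force on a finger pad.
Only numpy, scipy, OpenCV 4.12 (cv2) and the standard library are available. Lean on these libraries where they do the work, as an engineer would, in place of code of your own. Each camera call takes 0.05 s, during which the arm holds its last target. There are 200 camera calls.

## Working session

There is one attempt and no reset: what is moved stays moved. The work goes in short steps, Python scripts to look and compute and a tool call to move; the robot and the scene stay as the last step left them, time stands still between calls to the robot, and variables do not carry over. Pictures are saved under pics/ and viewed, at most 12 in all, crops included, and the job is handed in when it is done.

Besides the shell and the picture viewer there is one more tool, called as name(argument=value, ...), one argument or row to a line, values as JSON. apply_moves: Moves the arm, as the interface text tells. Its arguments: {"type":"object","properties":{"linear":{"type":"array"},"delta_rot":{"type":"array"},"gripper":{"type":"number"},"force":{"type":"number"}},"required":["linear","delta_rot"]}

```bash
mkdir -p pics; ls
python3 - <<'E'
from workcell import monitor, optics
import cv2,numpy as np
s=monitor.observe()
for k in("clock","position","tool_rot","qpos","force","grip_width"):print(k,s[k])
for n in("scene","side","wrist"):
    p,d=optics.grab_frame(n); np.savez(f"pics/{n}0.npz",p=p,d=d)
    cv2.imwrite(f"pics/{n}0.png",p[:,:,::-1]); i=optics.camera_info(n);print(n,i,(d>0).mean())
E
```

```text
pics
clock 0.0
position [0.27722611 0.55980809 0.23073514]
tool_rot [-3.14049504e+00  3.88467911e-05  2.68180588e+00]
qpos [-1.1812121   0.52203356 -0.03633624  1.59994741  0.02116084  1.02109286
 -0.11277868]
force [-0.77534398  0.0323013  -0.14684804]
grip_width 0.08523343767544661
scene {'fx': 506.6520156536146, 'fy': 506.6520156536146, 'cx': 313.5903175873396, 'cy': 196.30162961773024, 'D': array([-0.00777953,  0.        ,  0.        ,  0.        ,  0.        ]), 'rvec': array([ 0.88224285,  2.5660976 , -1.04396745]), 'tvec': array([ 0.49196208, -0.20644885,  1.54413737])} 0.9960390625
side {'fx': 379.052088004055, 'fy': 379.052088004055, 'cx': 320.47277086653395, 'cy': 200.53944665156743, 'D': array([0.03029667, 0.        , 0.        , 0.        , 0.        ]), 'rvec': array([ 0.92826352, -2.23902118,  1.29141797]), 'tvec': array([0.40249824, 0.28765353, 0.47161186])} 0.99603515625
wrist {'fx': 330.57544977908714, 'fy': 330.57544977908714, 'cx': 323.0330604077245, 'cy': 199.007943167809, 'D': array([-0.00636671,  0.        ,  0.        ,  0.        ,  0.        ]), 'T_tool_cam': array([[ 2.81050220e-04, -9.52850524e-01, -3.03439945e-01,
         7.83061758e-02],
       [ 9.99999853e-01,  1.26772622e-04,  5.28126974e-04,
        -1.49691306e-04],
       [-4.64758187e-04, -3.03440049e-01,  9.52850419e-01,
        -1.42875397e-01],
       [ 0.00000000e+00,  0.00000000e+00,  0.00000000e+00,
         1.00000000e+00]])} 0.99609375
```

View pics/scene0.png

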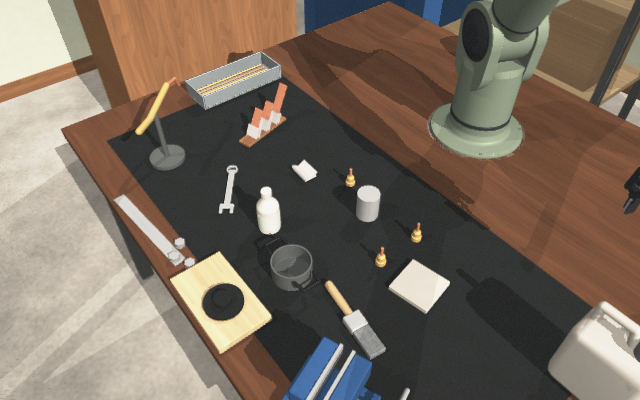

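View pics/side0.png

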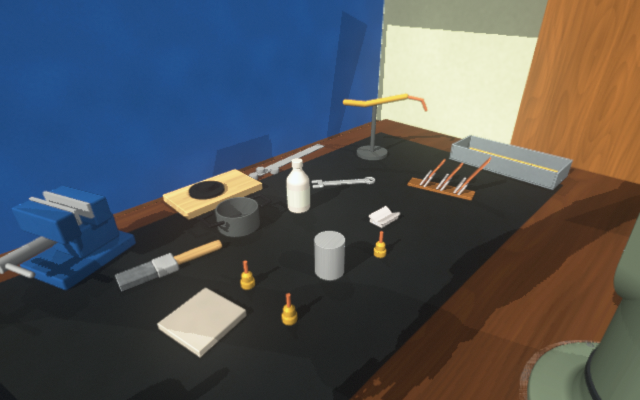

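The scene picture shows the pot at (368,203), the brick at (419,286), the V rest at (304,170), the rack at (263,128) with the long strip at its right end (282,95), and nozzles at (350,178), (416,234) and (381,258). The side picture shows the pot at (329,255), the brick at (202,320), the rest at (384,216), and the long strip at the end nearest the robot (478,172).

```bash
cat > h.py <<'E'
import numpy as np,cv2
from scipy.spatial.transform import Rotation as Ro
from workcell import monitor,optics
def cloud(n,d,Tw=None):
    i=optics.camera_info(n);K=np.array([[i['fx'],0,i['cx']],[0,i['fy'],i['cy']],[0,0,1]])
    v,u=np.mgrid[0:400,0:640]; uv=np.stack([u,v],-1).reshape(-1,1,2).astype(float)
    r=cv2.undistortPoints(uv,K,i['D']).reshape(400,640,2)
    c=np.dstack([r,np.ones((400,640))])*d[...,None]
    if n=='wrist':
        T=Tw@i['T_tool_cam']; return c@T[:3,:3].T+T[:3,3]
    R=cv2.Rodrigues(i['rvec'])[0]; return (c-i['tvec'])@R
def tool():
    s=monitor.observe();T=np.eye(4);T[:3,:3]=Ro.from_euler('xyz',s['tool_rot']).as_matrix();T[:3,3]=s['position'];return s,T
E
python3 - <<'E'
from h import *
f={n:np.load(f'pics/{n}0.npz') for n in('scene','side')}
C={n:cloud(n,f[n]['d']) for n in f}
box={'scene':dict(pot=(350,180,386,226),brick=(385,255,455,315),vrest=(288,157,320,184),rack=(236,80,290,150),nA=(343,165,358,190),nB=(409,220,425,245),nC=(373,245,389,270),tin=(265,235,320,295),bottle=(254,185,284,236)),
'side':dict(pot=(310,228,350,282),brick=(155,285,250,356),vrest=(365,203,402,230),rack=(405,155,495,202),nA=(371,230,389,260),nB=(280,290,300,328),nC=(238,260,257,292),tin=(210,195,264,238),bottle=(282,155,314,215))}
for n in f:
  for k,(a,b,c,d) in box[n].items():
    P=C[n][b:d,a:c].reshape(-1,3);rgb=f[n]['p'][b:d,a:c].reshape(-1,3).astype(int)
    m=P[:,2]>0.006; Q=P[m]
    lo,hi=np.percentile(Q,[2,98],axis=0).round(3)
    out=[n,k,len(Q),lo,hi]
    if k in('pot','brick','vrest'):
      top={'pot':(.069,.082),'brick':(.009,.02),'vrest':(.006,.026)}[k]
      T=Q[(Q[:,2]>top[0])&(Q[:,2]<top[1])]
      r=cv2.minAreaRect((T[:,:2]*1000).astype(np.float32)); out+=['rect',np.round(r[0],1),np.round(r[1],1),round(r[2],1),'zmed',round(np.median(T[:,2]),4)]
    print(*out)
  a,b,c,d=box[n]['rack'];P=C[n][b:d,a:c].reshape(-1,3);rgb=f[n]['p'][b:d,a:c].reshape(-1,3).astype(int)
  m=(rgb[:,0]-rgb[:,2]>60)&(rgb[:,0]>150)&(P[:,2]>.05);
  T=P[m]; print('copper hi',T.shape,T.min(0).round(3),T.max(0).round(3))
  L=T[T[:,2]>.09]; print('long',len(L),L.mean(0).round(4)); 
  B=P[(P[:,2]>.005)&(P[:,2]<.011)]; r=cv2.minAreaRect((B[:,:2]*1000).astype(np.float32));print('base',r)
for n,(a,b,c,d) in(('scene',(225,70,325,190)),('side',(360,140,510,235))):
  cv2.imwrite(f'pics/rk_{n}.png',cv2.resize(f[n]['p'][b:d,a:c,::-1],None,fx=3.9,fy=3.9,interpolation=2))
a=cv2.imread('pics/rk_scene.png');b=cv2.imread('pics/rk_side.png');h=390
a=cv2.resize(a,(325,390));b=cv2.resize(b,(470,300));o=np.zeros((390,795,3),np.uint8);o[:,:325]=a;o[:300,325:]=b;cv2.imwrite('pics/rk.png',o)
E
```

```text
scene pot 767 [ 0.459 -0.044  0.007] [0.523 0.086 0.078] rect [494.6  57.3] [56.6 56.9] 60.0 zmed 0.0748
scene brick 1781 [0.502 0.247 0.008] [0.606 0.35  0.018] rect [556.2 272.9] [102.6 150.4] 11.3 zmed 0.014
scene vrest 271 [ 0.508 -0.193  0.006] [ 0.551 -0.132  0.021] rect [ 518.6 -167.5] [72.7 65.7] 88.8 zmed 0.0136
scene rack 1426 [ 0.378 -0.603  0.006] [ 0.592 -0.359  0.11 ]
scene nA 101 [ 0.448 -0.062  0.006] [ 0.469 -0.04   0.056]
scene nB 124 [0.447 0.183 0.008] [0.467 0.205 0.055]
scene nC 126 [0.566 0.184 0.008] [0.586 0.205 0.055]
scene tin 1485 [0.711 0.012 0.006] [0.803 0.17  0.053]
scene bottle 880 [ 0.694 -0.072  0.008] [ 0.743 -0.033  0.131]
copper hi (416, 3) [ 0.411 -0.433  0.05 ] [1.129 0.672 0.971]
long 83 [ 0.4629 -0.3508  0.1543]
base ((467.968017578125, -467.443115234375), (362.43438720703125, 169.369384765625), 56.35139465332031)
side pot 1291 [0.463 0.033 0.008] [0.515 0.084 0.075] rect [491.8  56.4] [56.1 57. ] 45.2 zmed 0.0736
side brick 3111 [0.495 0.244 0.008] [0.598 0.349 0.015] rect [554.2 273.4] [102.6 146.3] 11.2 zmed 0.0125
side vrest 326 [ 0.504 -0.194  0.006] [ 0.547 -0.134  0.019] rect [ 526.5 -164.7] [62.7 44.7] 87.3 zmed 0.0129
side rack 1079 [ 0.411 -0.603  0.006] [ 0.587 -0.358  0.11 ]
side nA 172 [ 0.443 -0.06   0.007] [ 0.462 -0.043  0.053]
side nB 277 [0.272 0.183 0.007] [0.459 0.332 0.263]
side nC 227 [0.091 0.183 0.007] [0.575 0.47  0.488]
side tin 1612 [0.706 0.023 0.007] [0.877 0.156 0.049]
side bottle 981 [ 0.685 -0.078  0.008] [ 0.725 -0.035  0.129]
copper hi (132, 3) [ 0.091 -0.43   0.051] [0.532 0.47  0.488]
long 37 [ 0.3977 -0.3639  0.1235]
base ((526.3815307617188, -489.1830749511719), (170.5369110107422, 249.73025512695312), 9.0963716506958)
```

View pics/rk.png

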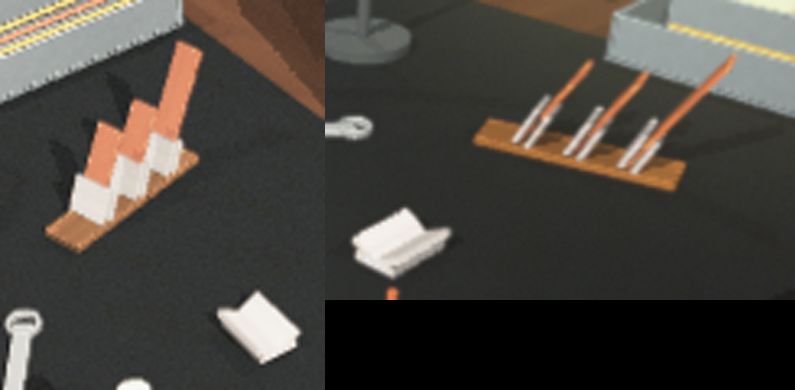

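View pics/wrist0.png

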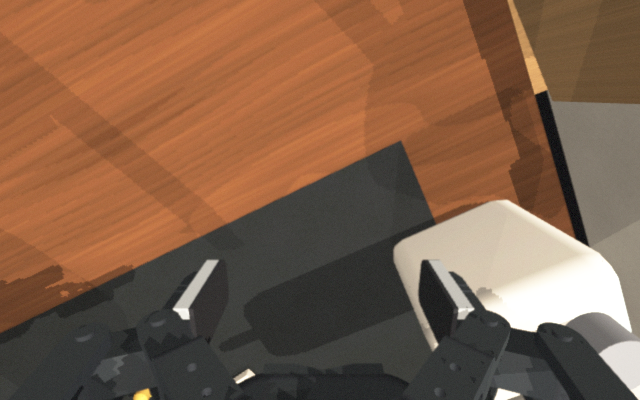

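The crop shows the three strips leaning the same way. The long one is at the end nearest the robot (crop 185,90 scene; 690,100 side), and the V groove runs roughly along world y. The wrist view shows only bench, jug and fingers.

Run:
```python
from h import *
f={n:np.load(f'pics/{n}0.npz') for n in('scene','side')}
for n in f:
  P=cloud(n,f[n]['d']);I=f[n]['p'].astype(int);hsv=cv2.cvtColor(f[n]['p'],cv2.COLOR_RGB2HSV).astype(int)
  def rect(name,m):
    m=m.astype(np.uint8);k,l,s,c=cv2.connectedComponentsWithStats(m);j=1+s[1:,4].argmax();Q=P[l==j]
    r=cv2.minAreaRect((Q[:,:2]*1000).astype(np.float32));print(n,name,len(Q),np.round(r[0],1),np.round(r[1],1),round(r[2],1),'z',np.percentile(Q[:,2],[2,50,98]).round(4));return Q
  reg=lambda x0,x1,y0,y1,z0,z1:(P[...,0]>x0)&(P[...,0]<x1)&(P[...,1]>y0)&(P[...,1]<y1)&(P[...,2]>z0)&(P[...,2]<z1)
  rect('brick',reg(.47,.64,.21,.38,.009,.02))
  Q=rect('vrest',reg(.48,.58,-.23,-.1,.005,.03))
  # V edges: high points
  H=Q[Q[:,2]>.0165];print('  vtop',H.mean(0).round(4)); r=cv2.minAreaRect((H[:,:2]*1000).astype(np.float32));print('  ',r)
  L=Q[(Q[:,2]<.0125)&(Q[:,2]>.007)&(abs(Q[:,0]-Q[:,0].mean())<.015)];
  rect('base',reg(.36,.66,-.56,-.30,.004,.0115)&(hsv[...,1]>80))
  cop=(hsv[...,0]<14)&(hsv[...,1]>90)&(I[...,0]>120)
  m=(cop&reg(.34,.66,-.56,-.30,.035,.13)).astype(np.uint8)
  k,l,s,c=cv2.connectedComponentsWithStats(m)
  for j in range(1,k):
    if s[j,4]<25: continue
    Q=P[l==j];q=Q.mean(0);u,sv,vt=np.linalg.svd(Q-q);print('  strip',s[j,4],q.round(4),'zmax',Q[:,2].max().round(3),'n',vt[2].round(3),'len',vt[0].round(3)); 
    t=Q[Q[:,2]>Q[:,2].max()-.012];print('    top',t.mean(0).round(4),t.min(0).round(3),t.max(0).round(3))
```

```text
scene brick 1702 [551.4 297.1] [102.6 101. ] 11.3 z [0.0102 0.014  0.0176]
scene vrest 281 [ 527.4 -169.2] [54.5 76.4] 4.6 z [0.0053 0.0135 0.0211]
  vtop [ 0.5305 -0.1611  0.0187]
   ((529.637939453125, -161.9778594970703), (62.14335632324219, 43.400421142578125), 87.48938751220703)
scene base 118 [ 579.7 -377.1] [37.2 46.9] 14.0 z [0.0044 0.0072 0.0108]
  strip 511 [ 0.4754 -0.4042  0.0684] zmax 0.118 n [ 0.208 -0.978 -0.02 ] len [ 0.939  0.206 -0.275]
    top [ 0.4161 -0.4182  0.1111] [ 0.411 -0.433  0.107] [ 0.424 -0.403  0.118]
side brick 2952 [549.9 295.2] [102.7 101.6] 11.4 z [0.0101 0.0125 0.0145]
side vrest 328 [ 526.5 -164.7] [62.7 44.7] 87.3 z [0.006  0.0128 0.0183]
  vtop [ 0.5281 -0.1652  0.0175]
   ((527.3379516601562, -165.65380859375), (56.03824996948242, 43.044960021972656), 87.05458068847656)
side base 194 [ 466.9 -405.3] [77.2 47.6] 13.6 z [0.0043 0.0063 0.0086]
  strip 105 [ 0.4301 -0.408   0.0761] zmax 0.113 n [0.814 0.295 0.5  ] len [ 0.501  0.078 -0.862]
    top [ 0.4126 -0.4132  0.1076] [ 0.407 -0.43   0.101] [ 0.419 -0.404  0.113]
  strip 40 [ 0.5263 -0.3843  0.0616] zmax 0.082 n [0.821 0.269 0.503] len [ 0.416  0.321 -0.851]
    top [ 0.5187 -0.3895  0.0766] [ 0.514 -0.406  0.071] [ 0.524 -0.378  0.082]
  strip 52 [ 0.4841 -0.3963  0.0592] zmax 0.082 n [0.822 0.219 0.525] len [ 0.506  0.14  -0.851]
    top [ 0.4736 -0.4015  0.0773] [ 0.469 -0.416  0.07 ] [ 0.48  -0.392  0.082]
```

```bash
cat >> h.py <<'E'
def R_tilt(a,yaw=-2.7):
    # tool y along rotated +X, tool x toward +Y, tilted a deg (positive: points to +Y and down)
    a=np.radians(a);z=np.array([0,np.sin(a),-np.cos(a)]);x=np.array([0,np.cos(a),np.sin(a)])
    R=np.stack([x,np.cross(z,x),z],1); return Ro.from_euler('z',yaw,degrees=True).as_matrix()@R
def mk(R,p):
    T=np.eye(4);T[:3,:3]=R;T[:3,3]=p;return T
def grasp(R,g): return mk(R,np.array(g)+.019*R[:,2])
def plan(T,targets):
    """print the calls through the targets from T; a target is (pose, min calls)"""
    for Tt,nmin in targets:
        w=Ro.from_matrix(T[:3,:3].T@Tt[:3,:3]).as_rotvec(); d=Tt[:3,3]-T[:3,3]
        n=max(nmin,int(np.ceil(np.linalg.norm(d)/.098)),int(np.ceil(np.degrees(np.linalg.norm(w))/34)))
        for i in range(n):
            Rn=T[:3,:3]@Ro.from_rotvec(w/n).as_matrix()
            print('lin',(T[:3,:3].T@d/n/.1).round(3).tolist(),'rot',(w/n/np.radians(120)).round(3).tolist())
            T=mk(Rn,T[:3,3]+d/n)
        print('  at',T[:3,3].round(4).tolist())
    return T
E
python3 - <<'E'
from h import *
s,T=tool()
R=R_tilt(40)
g=grasp(R,(.493,.057,.040)); pre=g.copy();pre[:3,3]-=.12*R[:,2]
mid=mk(R_tilt(0),(.45,.2,.25))
plan(T,[(mid,1),(pre,1)])
E
```

```text
lin [-0.629, -0.492, -0.038] rot [-0.0, 0.0, 0.111]
lin [-0.725, -0.334, -0.038] rot [-0.0, 0.0, 0.111]
lin [-0.782, -0.159, -0.038] rot [-0.0, 0.0, 0.111]
lin [-0.798, 0.025, -0.038] rot [-0.0, 0.0, 0.111]
lin [-0.771, 0.208, -0.038] rot [-0.0, 0.0, 0.111]
  at [0.45, 0.2, 0.25]
lin [-0.686, 0.166, 0.442] rot [-0.0, 0.111, 0.0]
lin [-0.769, 0.166, 0.272] rot [-0.0, 0.111, 0.0]
lin [-0.811, 0.166, 0.087] rot [-0.0, 0.111, 0.0]
  at [0.4899, -0.0078, 0.1174]
```

apply_moves(
  linear=[
    [-0.63,-0.49,-0.04],
    [-0.63,-0.49,-0.04],
    [-0.63,-0.49,-0.04],
    [-0.63,-0.49,-0.04],
    [-0.63,-0.49,-0.04],
  ],
  delta_rot=[
    [0,0,0.11],
    [0,0,0.11],
    [0,0,0.11],
    [0,0,0.11],
    [0,0,0.11],
  ],
  gripper=1,
)

```text
clock: 0.57
position: [0.3119, 0.4885, 0.2354]
tool_rot: [3.141, -0.0, 2.452]
force: [0.5, 0.4, 1.1]
grip_width: 0.0855
finger_force: 0.0
```

apply_moves(
  linear=[
    [-0.72,-0.33,-0.04],
    [-0.72,-0.33,-0.04],
    [-0.72,-0.33,-0.04],
    [-0.72,-0.33,-0.04],
    [-0.72,-0.33,-0.04],
  ],
  delta_rot=[
    [0,0,0.11],
    [0,0,0.11],
    [0,0,0.11],
    [0,0,0.11],
    [0,0,0.11],
  ],
)

```text
clock: 0.98
position: [0.346, 0.418, 0.2392]
tool_rot: [3.142, -0.001, 2.223]
force: [-1.0, 0.8, -0.3]
grip_width: 0.0853
finger_force: 0.0
```

apply_moves(
  linear=[
    [-0.78,-0.16,-0.04],
    [-0.78,-0.16,-0.04],
    [-0.78,-0.16,-0.04],
    [-0.78,-0.16,-0.04],
    [-0.78,-0.16,-0.04],
  ],
  delta_rot=[
    [0,0,0.11],
    [0,0,0.11],
    [0,0,0.11],
    [0,0,0.11],
    [0,0,0.11],
  ],
)

```text
clock: 1.4
position: [0.3805, 0.3466, 0.2432]
tool_rot: [-3.141, -0.001, 1.994]
force: [-0.5, 0.0, -0.2]
grip_width: 0.0858
finger_force: 0.0
```

apply_moves(
  linear=[
    [-0.8,0.03,-0.04],
    [-0.8,0.03,-0.04],
    [-0.8,0.03,-0.04],
    [-0.8,0.03,-0.04],
    [-0.8,0.03,-0.04],
  ],
  delta_rot=[
    [0,0,0.11],
    [0,0,0.11],
    [0,0,0.11],
    [0,0,0.11],
    [0,0,0.11],
  ],
)

```text
clock: 1.82
position: [0.4158, 0.2749, 0.2471]
tool_rot: [-3.141, -0.0, 1.764]
force: [0.1, 0.9, 0.5]
grip_width: 0.0856
finger_force: 0.0
```

apply_moves(
  linear=[
    [-0.77,0.21,-0.04],
    [-0.77,0.21,-0.04],
    [-0.77,0.21,-0.04],
    [-0.77,0.21,-0.04],
    [-0.77,0.21,-0.04],
  ],
  delta_rot=[
    [0,0,0.11],
    [0,0,0.11],
    [0,0,0.11],
    [0,0,0.11],
    [0,0,0.11],
  ],
)

```text
clock: 2.23
position: [0.4511, 0.2033, 0.2511]
tool_rot: [-3.141, -0.0, 1.533]
force: [0.6, -0.2, 0.2]
grip_width: 0.0853
finger_force: 0.0
```

apply_moves(
  linear=[
    [-0.69,0.17,0.44],
    [-0.69,0.17,0.44],
    [-0.69,0.17,0.44],
    [-0.69,0.17,0.44],
    [-0.69,0.17,0.44],
  ],
  delta_rot=[
    [0,0.11,0],
    [0,0.11,0],
    [0,0.11,0],
    [0,0.11,0],
    [0,0.11,0],
  ],
)

```text
clock: 2.65
position: [0.4654, 0.1307, 0.2063]
tool_rot: [-3.14, -0.231, 1.528]
force: [0.5, 0.5, 0.2]
grip_width: 0.0851
finger_force: 0.0
```

apply_moves(
  linear=[
    [-0.77,0.17,0.27],
    [-0.77,0.17,0.27],
    [-0.77,0.17,0.27],
    [-0.77,0.17,0.27],
    [-0.77,0.17,0.27],
  ],
  delta_rot=[
    [0,0.11,0],
    [0,0.11,0],
    [0,0.11,0],
    [0,0.11,0],
    [0,0.11,0],
  ],
)

```text
clock: 3.07
position: [0.4799, 0.0606, 0.1616]
tool_rot: [-3.139, -0.462, 1.527]
force: [-1.3, -0.6, -0.4]
grip_width: 0.0857
finger_force: 0.0
```

apply_moves(
  linear=[
    [-0.81,0.15,0.07],
    [-0.81,0.15,0.07],
    [-0.81,0.15,0.07],
    [-0.81,0.15,0.07],
    [-0.81,0.15,0.07],
  ],
  delta_rot=[
    [0,0.11,0],
    [0,0.11,0],
    [0,0.11,0],
    [0,0.11,0],
    [0,0.11,0],
  ],
)

```text
clock: 3.48
position: [0.4919, -0.0074, 0.1197]
tool_rot: [-3.137, -0.692, 1.527]
force: [1.1, 0.1, 0.6]
grip_width: 0.0854
finger_force: 0.0
```

Run:
```python
from h import *
s,T=tool();print(s['qpos'].round(2),T[:3,3].round(4))
p,d=optics.grab_frame('wrist');P=cloud('wrist',d,T)
m=(abs(P[...,0]-.493)<.05)&(abs(P[...,1]-.057)<.05)&(abs(P[...,2]-.075)<.006)&(d>0)
Q=(P[m][:,:2]*1000).astype(np.float32);print(m.sum(),cv2.minEnclosingCircle(Q),np.median(P[m][:,2]))
R=R_tilt(40);plan(T,[(grasp(R,(.493,.057,.040)),2)])
cv2.imwrite('pics/w1.png',p[:,:,::-1])
```

```text
[ 0.27  0.66  0.06  1.98 -0.9   0.96  0.98] [ 0.4919 -0.0074  0.1197]
5264 ((492.4453430175781, 54.990257263183594), 29.09061050415039) 0.07519729353575391
lin [-0.006, -0.006, 0.607] rot [-0.002, 0.002, 0.001]
lin [-0.008, -0.008, 0.607] rot [-0.002, 0.002, 0.001]
  at [0.4936, 0.0692, 0.0254]
```

apply_moves(
  linear=[
    [0,0,0.15],
    [0,-0.01,0.3],
    [0,-0.01,0.4],
    [-0.01,-0.01,0.5],
    [-0.01,-0.01,0.6],
  ],
  delta_rot=[
    [0,0,0],
    [0,0,0],
    [0,0,0],
    [0,0,0],
    [0,0,0],
  ],
)

```text
clock: 3.95
position: [0.4928, 0.0318, 0.0743]
tool_rot: [3.14, -0.691, 1.533]
force: [-0.4, 0.4, -0.1]
grip_width: 0.0855
finger_force: 0.0
```

apply_moves(
  linear=[
    [0,0,0.15],
    [0,0,0.3],
    [0,0,0.4],
    [-0.01,0,0.5],
    [-0.01,0,0.6],
  ],
  delta_rot=[
    [0,0,0],
    [0,0,0],
    [0,0,0],
    [0,0,0],
    [0,0,0],
  ],
)

```text
clock: 4.37
position: [0.4942, 0.068, 0.0269]
tool_rot: [3.141, -0.691, 1.53]
force: [-0.1, 0.0, -0.5]
grip_width: 0.0853
finger_force: 0.0
```

apply_moves(
  linear=[
    [0,0,0],
    [0,0,0],
    [0,0,0],
    [0,0,0],
    [0,0,0],
  ],
  delta_rot=[
    [0,0,0],
    [0,0,0],
    [0,0,0],
    [0,0,0],
    [0,0,0],
  ],
  gripper=-1,
  force=60,
)

```text
clock: 4.78
position: [0.4943, 0.0669, 0.0277]
tool_rot: [3.141, -0.691, 1.53]
force: [-1.3, -2.7, 2.7]
grip_width: 0.056
finger_force: 63.8
```

apply_moves(
  linear=[
    [0,0,0],
    [0,0,0],
    [0,0,0],
    [0,0,0],
    [0,0,0],
  ],
  delta_rot=[
    [0,0,0],
    [0,0,0],
    [0,0,0],
    [0,0,0],
    [0,0,0],
  ],
)

```text
clock: 5.2
position: [0.4943, 0.0669, 0.0277]
tool_rot: [3.141, -0.691, 1.53]
force: [-2.0, -5.1, 6.4]
grip_width: 0.0557
finger_force: 64.2
```

apply_moves(
  linear=[
    [0.05,0,-0.05],
    [0.1,0,-0.1],
    [0.15,0,-0.15],
    [0.2,0,-0.22],
    [0.25,0,-0.3],
  ],
  delta_rot=[
    [0,0,0],
    [0,0,0],
    [0,0,0],
    [0,0,0],
    [0,0,0],
  ],
)

```text
clock: 5.62
position: [0.494, 0.0678, 0.0675]
tool_rot: [3.142, -0.691, 1.53]
force: [-0.7, -1.3, -2.0]
grip_width: 0.0557
finger_force: 63.8
```

Run:
```python
from h import *
s,T=tool();print(T[:3,3].round(4),s['force'].round(1),s['grip_width'],s['finger_force'])
p,d=optics.grab_frame('wrist');P=cloud('wrist',d,T);np.savez('pics/w2.npz',p=p,d=d,T=T)
q,e=optics.grab_frame('side');np.savez('pics/s2.npz',p=q,d=e)
cv2.imwrite('pics/w2.png',np.vstack([p[:,:,::-1],np.zeros((1,640,3),np.uint8)]));cv2.imwrite('pics/s2.png',cv2.resize(q[150:350,200:440,::-1],None,fx=3,fy=3))
```

```text
[0.494  0.0678 0.0675] [-0.7 -1.3 -2. ] 0.055692151129858 63.83723880586331
```

View pics/s2.png

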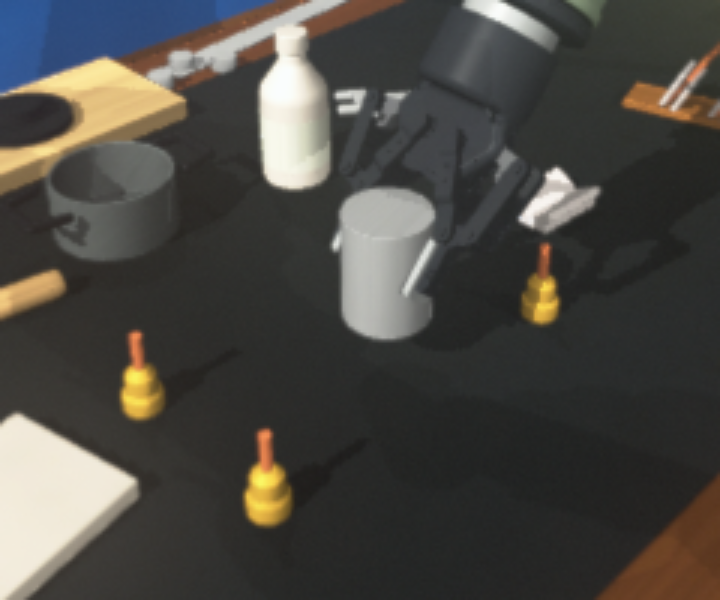

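The side crop shows the pot held clear of the bench and upright (centre at 388,262), gripped across its middle.

Run:
```python
from h import *
w=np.load('pics/w2.npz');T=w['T'];P=cloud('wrist',w['d'],T)
m=(abs(P[...,0]-.493)<.035)&(abs(P[...,1]-.056)<.035)&(abs(P[...,2]-.116)<.012)&(w['d']>0)
k,l,s,c=cv2.connectedComponentsWithStats(m.astype(np.uint8));Q=P[l==1+s[1:,4].argmax()]
A=np.c_[Q[:,:2],np.ones(len(Q))];co=np.linalg.lstsq(A,Q[:,2],rcond=None)[0]
print(len(Q),'slope',co[:2].round(3),'zmed',np.median(Q[:,2]).round(4),cv2.minEnclosingCircle((Q[:,:2]*1000).astype(np.float32)))
```

```text
24934 slope [ 0.    -0.015] zmed 0.1151 ((493.46405029296875, 48.23481750488281), 36.80349349975586)
```

```bash
cat >> h.py <<'E'
def pot_lay(T,bot=(.493,.0564,.1151),vc=(.528,-.164),z=.0435):
    Q=R_tilt(-50)@T[:3,:3].T; o=np.array(bot)
    u=Ro.from_euler('z',-2.7,degrees=True).apply([0,1,0])
    nb=np.array([vc[0],vc[1],z])+.0375*u
    return mk(Q@T[:3,:3], nb+Q@(T[:3,3]-o)),Q
E
python3 - <<'E'
from h import *
s,T=tool();print(T[:3,3])
L,Q=pot_lay(T);print((Q@[0,0,-1]).round(3),'final TCP',L[:3,3].round(4))
hi=L.copy();hi[2,3]+=.07
mid=mk(T[:3,:3],T[:3,3]+[0,0,.09])
plan(T,[(mid,1),(hi,1),(L,2)])
E
```

```text
[0.49478048 0.06734435 0.06806855]
[-0.049 -0.999 -0.007] final TCP [ 0.5288 -0.1735  0.0321]
lin [0.573, 0.002, -0.694] rot [0.0, 0.0, 0.0]
  at [0.4948, 0.0673, 0.1581]
lin [-0.734, 0.146, -0.364] rot [0.0, -0.249, 0.001]
lin [-0.817, 0.147, 0.049] rot [0.0, -0.249, 0.001]
lin [-0.684, 0.149, 0.449] rot [0.0, -0.249, 0.001]
  at [0.5288, -0.1735, 0.1021]
lin [0.268, -0.0, 0.225] rot [0.0, -0.0, -0.0]
lin [0.268, 0.0, 0.225] rot [0.0, -0.0, -0.0]
  at [0.5288, -0.1735, 0.0321]
```

apply_moves(
  linear=[
    [0.1,0,-0.12],
    [0.23,0,-0.28],
    [0.35,0,-0.42],
    [0.48,0,-0.58],
    [0.57,0,-0.69],
  ],
  delta_rot=[
    [0,0,0],
    [0,0,0],
    [0,0,0],
    [0,0,0],
    [0,0,0],
  ],
)

```text
clock: 6.13
position: [0.4942, 0.0675, 0.1575]
tool_rot: [3.141, -0.691, 1.53]
force: [0.3, -0.4, -3.1]
grip_width: 0.0559
finger_force: 64.1
```

apply_moves(
  linear=[
    [-0.15,0.03,-0.07],
    [-0.29,0.06,-0.15],
    [-0.44,0.09,-0.22],
    [-0.59,0.12,-0.29],
    [-0.73,0.15,-0.36],
  ],
  delta_rot=[
    [0,-0.05,0],
    [0,-0.1,0],
    [0,-0.15,0],
    [0,-0.2,0],
    [0,-0.25,0],
  ],
)

```text
clock: 6.55
position: [0.5064, -0.0133, 0.1379]
tool_rot: [3.139, -0.163, 1.529]
force: [-0.5, 0.1, -3.1]
grip_width: 0.0557
finger_force: 64.2
```

apply_moves(
  linear=[
    [-0.16,0.03,0.01],
    [-0.33,0.06,0.02],
    [-0.49,0.09,0.03],
    [-0.66,0.12,0.04],
    [-0.82,0.15,0.05],
  ],
  delta_rot=[
    [0,-0.05,0],
    [0,-0.1,0],
    [0,-0.15,0],
    [0,-0.2,0],
    [0,-0.25,0],
  ],
)

```text
clock: 6.97
position: [0.5181, -0.093, 0.1194]
tool_rot: [3.139, 0.36, 1.53]
force: [-0.2, -0.4, -4.4]
grip_width: 0.056
finger_force: 64.2
```

apply_moves(
  linear=[
    [-0.14,0.03,0.09],
    [-0.27,0.06,0.18],
    [-0.41,0.09,0.27],
    [-0.55,0.12,0.36],
    [-0.68,0.15,0.45],
  ],
  delta_rot=[
    [0,-0.05,0],
    [0,-0.1,0],
    [0,-0.15,0],
    [0,-0.2,0],
    [0,-0.25,0],
  ],
)

```text
clock: 7.38
position: [0.53, -0.1724, 0.1003]
tool_rot: [3.14, 0.884, 1.53]
force: [-1.0, -0.2, -4.5]
grip_width: 0.0559
finger_force: 64.3
```

Run:
```python
from h import *
s,T=tool();print(T[:3,3].round(4),s['qpos'].round(2),s['grip_width'],s['force'].round(1))
R=R_tilt(-50);plan(T,[(mk(R,[.5288,-.1735,.0321]),2)])
q,e=optics.grab_frame('scene');P=cloud('scene',e);np.savez('pics/c3.npz',p=q,d=e)
p,d=optics.grab_frame('wrist');np.savez('pics/w3.npz',p=p,d=d,T=T)
x,y=optics.grab_frame('side')
cv2.imwrite('pics/c3.png',np.hstack([cv2.resize(q[100:250,220:400,::-1],(400,333)),cv2.resize(x[130:280,300:480,::-1],(400,333))]))
```

```text
[ 0.53   -0.1724  0.1003] [-0.86  1.11  0.95  1.98  0.07  0.57 -0.29] 0.05593469233625183 [-1.  -0.2 -4.5]
lin [0.26, -0.006, 0.221] rot [0.002, 0.003, 0.001]
lin [0.259, -0.006, 0.222] rot [0.002, 0.003, 0.001]
  at [0.5288, -0.1735, 0.0321]
```

View pics/c3.png

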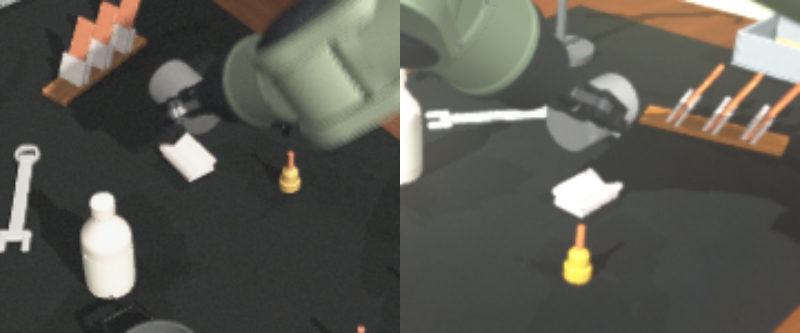

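The crops show the pot held on its side over the V rest, mouth towards the rack (scene crop 188,95; side crop 592,110), clear of nozzle and bottle.

apply_moves(
  linear=[
    [0.05,0,0.05],
    [0.11,0,0.1],
    [0.17,0,0.15],
    [0.22,0,0.19],
    [0.27,0,0.22],
  ],
  delta_rot=[
    [0,0,0],
    [0,0,0],
    [0,0,0],
    [0,0,0],
    [0,0,0],
  ],
)

```text
clock: 7.95
position: [0.5294, -0.1723, 0.065]
tool_rot: [3.14, 0.877, 1.527]
force: [0.2, 0.1, -3.3]
grip_width: 0.0556
finger_force: 64.2
```

apply_moves(
  linear=[
    [0.05,0,0.04],
    [0.1,0,0.09],
    [0.15,0,0.13],
    [0.19,0,0.16],
    [0.22,0,0.18],
  ],
  delta_rot=[
    [0,0,0],
    [0,0,0],
    [0,0,0],
    [0,0,0],
    [0,0,0],
  ],
)

```text
clock: 8.37
position: [0.5292, -0.1723, 0.0361]
tool_rot: [-3.141, 0.88, 1.53]
force: [-1.0, -0.2, -2.3]
grip_width: 0.0556
finger_force: 64.2
```

apply_moves(
  linear=[
    [0.01,0,0.01],
    [0.02,0,0.02],
    [0.03,0,0.02],
    [0.04,0,0.03],
    [0.05,0,0.04],
  ],
  delta_rot=[
    [0,0,0],
    [0,0,0],
    [0,0,0],
    [0,0,0],
    [0,0,0],
  ],
)

```text
clock: 8.78
position: [0.5294, -0.1722, 0.0311]
tool_rot: [3.141, 0.88, 1.529]
force: [-7.6, 18.1, 30.2]
grip_width: 0.0556
finger_force: 68.2
```

apply_moves(
  linear=[
    [-0.01,0,-0.01],
    [-0.01,0,-0.01],
    [-0.01,0,-0.01],
    [-0.01,0,-0.01],
    [-0.01,0,-0.01],
  ],
  delta_rot=[
    [0,0,0],
    [0,0,0],
    [0,0,0],
    [0,0,0],
    [0,0,0],
  ],
)

```text
clock: 9.2
position: [0.5293, -0.172, 0.0318]
tool_rot: [-3.142, 0.88, 1.53]
force: [-0.2, 0.7, -2.8]
grip_width: 0.0557
finger_force: 64.3
```

Run:
```python
from h import *
s,T=tool();print(T[:3,3].round(4),s['force'].round(1),s['moment'].round(2))
q,e=optics.grab_frame('scene');P=cloud('scene',e);np.savez('pics/c4.npz',p=q,d=e)
x,y=optics.grab_frame('side');np.savez('pics/s4.npz',p=x,d=y)
cv2.imwrite('pics/c4.png',np.hstack([cv2.resize(q[110:210,270:390,::-1],(400,333)),cv2.resize(x[150:250,325:445,::-1],(400,333))]))
```

```text
[ 0.5293 -0.172   0.0318] [-0.2  0.7 -2.8] [ 1.19  0.03 -0.05]
```

View pics/c4.png

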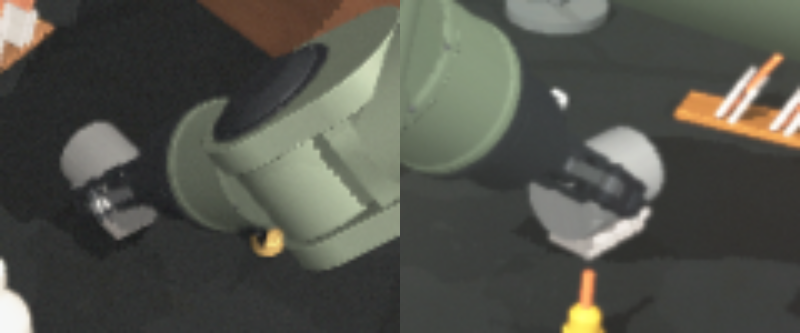

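The crops show the pot lying in the V rest, squarely over it (scene crop 110,180; side crop 590,195).

apply_moves(
  linear=[
    [0,0,0],
    [0,0,0],
    [0,0,0],
    [0,0,0],
    [0,0,0],
  ],
  delta_rot=[
    [0,0,0],
    [0,0,0],
    [0,0,0],
    [0,0,0],
    [0,0,0],
  ],
  gripper=1,
)

```text
clock: 9.72
position: [0.5293, -0.1721, 0.0319]
tool_rot: [3.142, 0.88, 1.53]
force: [-0.5, -0.8, 0.2]
grip_width: 0.0852
finger_force: 0.0
```

apply_moves(
  linear=[
    [0,0,0],
    [0,0,0],
    [0,0,-0.15],
    [0,0,-0.4],
    [0,0,-0.7],
  ],
  delta_rot=[
    [0,0,0],
    [0,0,0],
    [0,0,0],
    [0,0,0],
    [0,0,0],
  ],
)

```text
clock: 10.13
position: [0.5306, -0.1187, 0.0767]
tool_rot: [-3.14, 0.881, 1.529]
force: [-0.5, 1.4, 0.0]
grip_width: 0.0852
finger_force: 0.0
```

apply_moves(
  linear=[
    [-0.1,0,-0.2],
    [-0.2,0,-0.4],
    [-0.3,0,-0.6],
    [-0.3,0,-0.6],
    [-0.3,0,-0.6],
  ],
  delta_rot=[
    [0,0,0],
    [0,0.05,0],
    [0,0.1,0],
    [0,0.15,0],
    [0,0.2,0],
  ],
)

```text
clock: 10.55
position: [0.5337, -0.0901, 0.1397]
tool_rot: [3.137, 0.455, 1.53]
force: [1.1, -0.7, -1.3]
grip_width: 0.0856
finger_force: 0.0
```

Run:
```python
from h import *
s,T=tool();print(T[:3,3].round(4))
for n in('scene','side','wrist'):
  q,e=optics.grab_frame(n);P=cloud(n,e,T);sel=(abs(P[...,0]-.528)<.045)&(abs(P[...,1]+.164)<.07)&(P[...,2]>.045)&(P[...,2]<.08)&(e>0)&(cv2.cvtColor(q,cv2.COLOR_RGB2HSV)[...,1]<40)&(q.min(2)>90)
  k,l,st,c=cv2.connectedComponentsWithStats(sel.astype(np.uint8));Q=P[l==1+st[1:,4].argmax()]
  r=cv2.minAreaRect((Q[:,:2]*1000).astype(np.float32));h=Q[Q[:,2]>Q[:,2].max()-.006]
  print(n,len(Q),r,'z',Q[:,2].max().round(4),'ridge',h.mean(0).round(4),np.percentile(Q,[1,99],axis=0).round(3).tolist())
R=R_tilt(45);g=grasp(R,(.528,-.16,.0425));pre=g.copy();pre[:3,3]-=.12*R[:,2]
plan(T,[(mk(R_tilt(10),(.528,-.17,.19)),1),(pre,1),(g,2)])
```

```text
[ 0.5337 -0.0901  0.1397]
scene 436 ((532.4392700195312, -159.16770935058594), (55.19818878173828, 81.27020263671875), 1.8246419429779053) z 0.0742 ridge [ 0.5339 -0.1565  0.0703] [[0.509, -0.197, 0.046], [0.559, -0.121, 0.073]]
side 617 ((525.8963012695312, -160.51498413085938), (79.52748107910156, 55.54961013793945), 84.9601058959961) z 0.0714 ridge [ 0.5257 -0.1585  0.0681] [[0.499, -0.197, 0.045], [0.552, -0.122, 0.07]]
wrist 5366 ((529.27685546875, -156.50686645507812), (76.1257095336914, 55.96632385253906), 87.80054473876953) z 0.0714 ridge [ 0.5302 -0.1507  0.0686] [[0.503, -0.192, 0.046], [0.557, -0.119, 0.071]]
lin [-0.47, -0.012, -0.05] rot [0.001, 0.15, 0.002]
lin [-0.431, -0.01, -0.193] rot [0.001, 0.15, 0.002]
  at [0.528, -0.17, 0.19]
lin [-0.369, -0.002, 0.321] rot [-0.0, 0.146, -0.0]
lin [-0.448, -0.002, 0.196] rot [-0.0, 0.146, -0.0]
  at [0.5246, -0.2313, 0.1139]
lin [0.0, 0.0, 0.6] rot [0.0, 0.0, -0.0]
lin [0.0, 0.0, 0.6] rot [0.0, 0.0, -0.0]
  at [0.5286, -0.1466, 0.0291]
```

apply_moves(
  linear=[
    [-0.47,-0.01,-0.05],
    [-0.47,-0.01,-0.05],
    [-0.47,-0.01,-0.05],
    [-0.47,-0.01,-0.05],
    [-0.47,-0.01,-0.05],
  ],
  delta_rot=[
    [0,0.15,0],
    [0,0.15,0],
    [0,0.15,0],
    [0,0.15,0],
    [0,0.15,0],
  ],
)

```text
clock: 11.12
position: [0.5295, -0.133, 0.1634]
tool_rot: [3.142, 0.146, 1.526]
force: [-0.4, -0.3, -0.1]
grip_width: 0.0854
finger_force: 0.0
```

apply_moves(
  linear=[
    [-0.43,-0.01,-0.19],
    [-0.43,-0.01,-0.19],
    [-0.43,-0.01,-0.19],
    [-0.43,-0.01,-0.19],
    [-0.43,-0.01,-0.19],
  ],
  delta_rot=[
    [0,0.15,0],
    [0,0.15,0],
    [0,0.15,0],
    [0,0.15,0],
    [0,0.15,0],
  ],
)

```text
clock: 11.53
position: [0.5265, -0.1723, 0.1868]
tool_rot: [-3.138, -0.168, 1.526]
force: [0.2, -0.0, -1.4]
grip_width: 0.0854
finger_force: 0.0
```

apply_moves(
  linear=[
    [-0.37,0,0.32],
    [-0.37,0,0.32],
    [-0.37,0,0.32],
    [-0.37,0,0.32],
    [-0.37,0,0.32],
  ],
  delta_rot=[
    [0,0.146,0],
    [0,0.146,0],
    [0,0.146,0],
    [0,0.146,0],
    [0,0.146,0],
  ],
)

```text
clock: 11.95
position: [0.5249, -0.2014, 0.1475]
tool_rot: [-3.134, -0.472, 1.525]
force: [1.0, 1.9, 0.5]
grip_width: 0.0853
finger_force: 0.0
```

apply_moves(
  linear=[
    [-0.46,0,0.19],
    [-0.46,0,0.19],
    [-0.46,0,0.19],
    [-0.46,0,0.19],
    [-0.46,0,0.19],
  ],
  delta_rot=[
    [0,0.146,0],
    [0,0.146,0],
    [0,0.146,0],
    [0,0.146,0],
    [0,0.146,0],
  ],
)

```text
clock: 12.37
position: [0.5249, -0.2319, 0.1111]
tool_rot: [-3.136, -0.777, 1.528]
force: [-1.0, -0.4, 0.7]
grip_width: 0.0856
finger_force: 0.0
```

Run:
```python
from h import *
s,T=tool();print(T[:3,3].round(4),s['qpos'].round(2))
R=R_tilt(45);plan(T,[(grasp(R,(.529,-.162,.042)),2)])
q,e=optics.grab_frame('wrist');P=cloud('wrist',e,T);sel=(abs(P[...,0]-.528)<.045)&(abs(P[...,1]+.164)<.07)&(P[...,2]>.06)&(P[...,2]<.08)&(e>0)
Q=P[sel];print(np.percentile(Q,[1,50,99],axis=0).round(4))
```

```text
[ 0.5249 -0.2319  0.1111] [ 0.54  0.89  0.17  1.53 -0.74  1.36  1.05]
lin [0.008, 0.01, 0.587] rot [-0.002, 0.002, 0.001]
lin [0.006, 0.007, 0.587] rot [-0.002, 0.002, 0.001]
  at [0.5296, -0.1486, 0.0286]
[[ 0.5055 -0.1989  0.0603]
 [ 0.528  -0.1663  0.0688]
 [ 0.5503 -0.1252  0.0718]]
```

apply_moves(
  linear=[
    [0,0,0.15],
    [0,0,0.3],
    [0,0,0.4],
    [0.01,0,0.5],
    [0.01,0,0.59],
  ],
  delta_rot=[
    [0,0,0],
    [0,0,0],
    [0,0,0],
    [0,0,0],
    [0,0,0],
  ],
)

```text
clock: 12.83
position: [0.5271, -0.1901, 0.0717]
tool_rot: [3.141, -0.778, 1.533]
force: [0.0, 0.8, -0.2]
grip_width: 0.0854
finger_force: 0.0
```

apply_moves(
  linear=[
    [0,0,0.15],
    [0,0,0.3],
    [0,0,0.4],
    [0.01,0,0.5],
    [0.01,0,0.59],
  ],
  delta_rot=[
    [0,0,0],
    [0,0,0],
    [0,0,0],
    [0,0,0],
    [0,0,0],
  ],
)

```text
clock: 13.25
position: [0.5284, -0.149, 0.0299]
tool_rot: [3.141, -0.779, 1.53]
force: [-0.1, -0.3, -0.6]
grip_width: 0.0858
finger_force: 0.0
```

apply_moves(
  linear=[
    [0,0,0],
    [0,0,0],
    [0,0,0],
    [0,0,0],
    [0,0,0],
  ],
  delta_rot=[
    [0,0,0],
    [0,0,0],
    [0,0,0],
    [0,0,0],
    [0,0,0],
  ],
  gripper=-1,
  force=60,
)

```text
clock: 13.67
position: [0.5286, -0.1503, 0.0306]
tool_rot: [3.14, -0.779, 1.53]
force: [2.5, -1.5, 4.2]
grip_width: 0.0557
finger_force: 63.9
```

apply_moves(
  linear=[
    [0,0,0],
    [0,0,0],
    [0,0,0],
    [0,0,0],
    [0,0,0],
  ],
  delta_rot=[
    [0,0,0],
    [0,0,0],
    [0,0,0],
    [0,0,0],
    [0,0,0],
  ],
)

```text
clock: 14.08
position: [0.5286, -0.1503, 0.0306]
tool_rot: [3.14, -0.779, 1.53]
force: [1.0, -2.0, 6.2]
grip_width: 0.0556
finger_force: 64.1
```

apply_moves(
  linear=[
    [0.03,0,-0.03],
    [0.08,0,-0.08],
    [0.16,0,-0.16],
    [0.26,0,-0.26],
    [0.36,0,-0.36],
  ],
  delta_rot=[
    [0,0,0],
    [0,0,0],
    [0,0,0],
    [0,0,0],
    [0,0,0],
  ],
)

```text
clock: 14.5
position: [0.5282, -0.1494, 0.0826]
tool_rot: [3.142, -0.779, 1.53]
force: [0.5, -0.2, -2.1]
grip_width: 0.0555
finger_force: 63.6
```

Run:
```python
from h import *
s,T=tool();print(T[:3,3].round(4),s['qpos'].round(2))
q,e=optics.grab_frame('wrist');P=cloud('wrist',e,T)
x,y=optics.grab_frame('side');np.savez('pics/w5.npz',p=q,d=e,T=T)
S=cloud('side',y);m=(abs(S[...,0]-.528)<.06)&(S[...,1]<-.08)&(S[...,1]>-.14)&(S[...,2]>.05)&(S[...,2]<.15)&(cv2.cvtColor(x,cv2.COLOR_RGB2HSV)[...,1]<40)&(x.min(2)>90)
Q=S[m];print(len(Q),np.percentile(Q,[1,50,99],axis=0).round(3)); 
D=Q[Q[:,1]>np.percentile(Q[:,1],99)-.012];c=D.mean(0);print('disk',len(D),c.round(4),np.linalg.svd(D-c)[2][2].round(3),np.ptp(D,axis=0).round(3))
```

```text
[ 0.5282 -0.1494  0.0826] [ 0.46  0.87  0.12  1.68 -0.81  1.21  1.06]
518 [[ 0.501 -0.139  0.069]
 [ 0.523 -0.124  0.101]
 [ 0.555 -0.121  0.124]]
disk 458 [ 0.5261 -0.1243  0.0985] [ 0.02  -0.999 -0.032] [0.056 0.014 0.058]
```

Run:
```python
from h import *
s,T=tool();R=R_tilt(-45);Q=R@R_tilt(45).T
pz=Ro.from_euler('z',-2.7,degrees=True).apply([0,-1,0]);print((Q@pz).round(3))
L=mk(R,np.array([.5505,.296,.018])+Q@(T[:3,3]-np.array([.528,-.121,.094])))
mid=mk(R_tilt(45),[.52,-.10,.18]);hi=L.copy();hi[2,3]+=.1
plan(T,[(mid,1),(hi,1),(L,2)])
```

```text
[-0. -0.  1.]
lin [0.514, -0.055, -0.169] rot [-0.0, 0.002, 0.002]
lin [0.514, -0.056, -0.167] rot [-0.0, 0.002, 0.002]
  at [0.52, -0.1, 0.18]
lin [0.625, 0.036, 0.743] rot [0.0, -0.188, 0.0]
lin [0.862, 0.036, 0.447] rot [0.0, -0.188, 0.0]
lin [0.967, 0.036, 0.083] rot [0.0, -0.188, 0.0]
lin [0.925, 0.036, -0.294] rot [0.0, -0.188, 0.0]
  at [0.5526, 0.2858, 0.1469]
lin [0.354, -0.0, 0.354] rot [-0.0, -0.0, -0.0]
lin [0.354, -0.0, 0.354] rot [-0.0, -0.0, -0.0]
  at [0.5526, 0.2858, 0.0469]
```

apply_moves(
  linear=[
    [0.07,-0.01,-0.03],
    [0.17,-0.02,-0.06],
    [0.28,-0.03,-0.1],
    [0.4,-0.04,-0.14],
    [0.51,-0.05,-0.17],
  ],
  delta_rot=[
    [0,0,0],
    [0,0,0],
    [0,0,0],
    [0,0,0],
    [0,0,0],
  ],
)

```text
clock: 15.02
position: [0.5242, -0.1241, 0.1303]
tool_rot: [3.141, -0.779, 1.53]
force: [0.3, -0.6, -2.3]
grip_width: 0.0561
finger_force: 63.7
```

apply_moves(
  linear=[
    [0.1,-0.01,-0.03],
    [0.2,-0.02,-0.06],
    [0.31,-0.03,-0.1],
    [0.41,-0.04,-0.14],
    [0.51,-0.05,-0.17],
  ],
  delta_rot=[
    [0,0,0],
    [0,0,0],
    [0,0,0],
    [0,0,0],
    [0,0,0],
  ],
)

```text
clock: 15.43
position: [0.5202, -0.0999, 0.178]
tool_rot: [3.141, -0.779, 1.53]
force: [-0.5, 0.6, -2.5]
grip_width: 0.0556
finger_force: 63.7
```

apply_moves(
  linear=[
    [0.12,0.01,0.15],
    [0.25,0.02,0.3],
    [0.37,0.03,0.45],
    [0.5,0.03,0.6],
    [0.62,0.04,0.74],
  ],
  delta_rot=[
    [0,-0.04,0],
    [0,-0.08,0],
    [0,-0.12,0],
    [0,-0.15,0],
    [0,-0.188,0],
  ],
)

```text
clock: 15.85
position: [0.528, -0.0035, 0.1685]
tool_rot: [3.14, -0.383, 1.529]
force: [1.2, -0.4, -2.2]
grip_width: 0.0558
finger_force: 63.8
```

apply_moves(
  linear=[
    [0.17,0.01,0.09],
    [0.34,0.02,0.18],
    [0.52,0.03,0.27],
    [0.69,0.03,0.36],
    [0.86,0.04,0.45],
  ],
  delta_rot=[
    [0,-0.04,0],
    [0,-0.08,0],
    [0,-0.12,0],
    [0,-0.15,0],
    [0,-0.188,0],
  ],
)

```text
clock: 16.27
position: [0.5357, 0.0905, 0.1594]
tool_rot: [3.141, -0.001, 1.529]
force: [1.6, -0.5, -1.9]
grip_width: 0.0556
finger_force: 64.0
```

apply_moves(
  linear=[
    [0.19,0.01,0.02],
    [0.38,0.02,0.03],
    [0.58,0.03,0.05],
    [0.77,0.03,0.07],
    [0.97,0.04,0.08],
  ],
  delta_rot=[
    [0,-0.04,0],
    [0,-0.08,0],
    [0,-0.12,0],
    [0,-0.15,0],
    [0,-0.188,0],
  ],
)

```text
clock: 16.68
position: [0.5433, 0.1874, 0.1515]
tool_rot: [3.142, 0.393, 1.529]
force: [1.2, -0.4, -2.5]
grip_width: 0.0559
finger_force: 64.1
```

apply_moves(
  linear=[
    [0.19,0.01,-0.06],
    [0.37,0.02,-0.12],
    [0.56,0.03,-0.18],
    [0.75,0.03,-0.24],
    [0.92,0.04,-0.29],
  ],
  delta_rot=[
    [0,-0.04,0],
    [0,-0.08,0],
    [0,-0.12,0],
    [0,-0.15,0],
    [0,-0.188,0],
  ],
)

```text
clock: 17.1
position: [0.551, 0.284, 0.1428]
tool_rot: [-3.141, 0.786, 1.531]
force: [1.2, -0.3, -2.1]
grip_width: 0.0557
finger_force: 64.2
```

Run:
```python
from h import *
s,T=tool();print(T[:3,3].round(4),s['qpos'].round(2),s['grip_width'])
R=R_tilt(-45);plan(T,[(mk(R,[.5526,.2858,.0469]),2)])
q,e=optics.grab_frame('scene');x,y=optics.grab_frame('side')
for n,I,d in(('scene',q,e),('side',x,y)):
  P=cloud(n,d);m=(abs(P[...,0]-.5505)<.06)&(abs(P[...,1]-.296)<.06)&(P[...,2]>.08)&(P[...,2]<.22)&(cv2.cvtColor(I,cv2.COLOR_RGB2HSV)[...,1]<40)&(I.min(2)>90)
  Q=P[m];print(n,len(Q),np.percentile(Q,[1,50,99],axis=0).round(4).tolist())
cv2.imwrite('pics/c6.png',np.hstack([cv2.resize(q[190:330,330:490,::-1],(400,350)),cv2.resize(x[210:370,110:290,::-1],(394,350))]))
```

```text
[0.551  0.284  0.1428] [-1.15  1.06  0.67  1.32  0.02  1.42 -0.67] 0.05570835191741415
lin [0.346, 0.008, 0.332] rot [0.001, 0.0, 0.001]
lin [0.346, 0.008, 0.333] rot [0.001, 0.0, 0.001]
  at [0.5526, 0.2858, 0.0469]
scene 549 [[0.5244, 0.2688, 0.1177], [0.5377, 0.2844, 0.1741], [0.6008, 0.3479, 0.2137]]
side 1756 [[0.5097, 0.2737, 0.1121], [0.5281, 0.2982, 0.1642], [0.5771, 0.3286, 0.1865]]
```

View pics/c6.png

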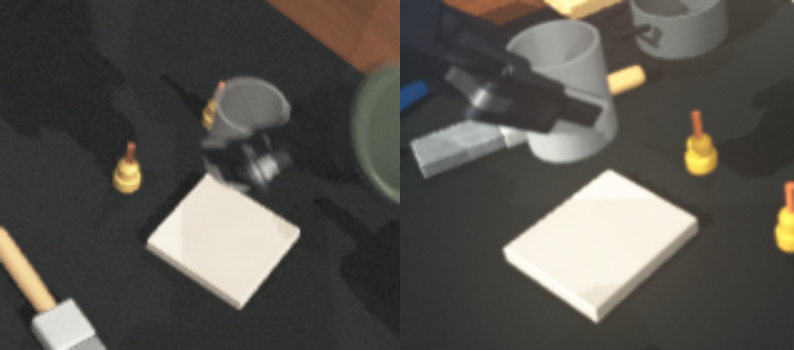

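The crops show the pot mouth-up in the gripper, above the brick (scene crop 250,110; side crop 565,90).

apply_moves(
  linear=[
    [0.07,0,0.07],
    [0.14,0,0.14],
    [0.21,0,0.2],
    [0.28,0.01,0.27],
    [0.35,0.01,0.33],
  ],
  delta_rot=[
    [0,0,0],
    [0,0,0],
    [0,0,0],
    [0,0,0],
    [0,0,0],
  ],
)

```text
clock: 17.62
position: [0.5528, 0.2826, 0.0937]
tool_rot: [-3.14, 0.784, 1.53]
force: [0.6, -0.5, -2.4]
grip_width: 0.056
finger_force: 64.5
```

apply_moves(
  linear=[
    [0.07,0,0.07],
    [0.14,0,0.14],
    [0.2,0,0.19],
    [0.25,0.01,0.24],
    [0.29,0.01,0.28],
  ],
  delta_rot=[
    [0,0,0],
    [0,0,0],
    [0,0,0],
    [0,0,0],
    [0,0,0],
  ],
)

```text
clock: 18.03
position: [0.5537, 0.2839, 0.0532]
tool_rot: [-3.14, 0.785, 1.531]
force: [-0.0, -0.4, -2.5]
grip_width: 0.0561
finger_force: 64.5
```

Run:
```python
from h import *
s,T=tool();print(T[:3,3].round(4),s['force'].round(1))
for n in('scene','side'):
  q,d=optics.grab_frame(n);np.savez(f'pics/{n}7.npz',p=q,d=d)
  P=cloud(n,d);sat=cv2.cvtColor(q,cv2.COLOR_RGB2HSV)[...,1]
  m=(abs(P[...,0]-.5505)<.045)&(abs(P[...,1]-.296)<.045)&(P[...,2]>.028)&(P[...,2]<.12)&(sat<40)&(q.min(2)>80)
  Q=P[m];print(n,len(Q),np.percentile(Q,[1,50,99],axis=0).round(4).tolist())
  t=Q[Q[:,2]>np.percentile(Q[:,2],99.5)-.007];c,r=cv2.minEnclosingCircle((t[:,:2]*1000).astype(np.float32));print('rim',c,r,np.median(t[:,2]))
```

```text
[0.5537 0.2839 0.0532] [-0.  -0.4 -2.5]
scene 555 [[0.5269, 0.269, 0.0324], [0.539, 0.285, 0.0817], [0.5888, 0.321, 0.1039]]
rim (560.9600830078125, 302.4499206542969) 37.92521667480469 0.10117157397049914
side 1907 [[0.5116, 0.2682, 0.0292], [0.5314, 0.2969, 0.0836], [0.5862, 0.3332, 0.1185]]
rim (553.6987915039062, 323.9423522949219) 32.63536834716797 0.11638059033695485
```

apply_moves(
  linear=[
    [0.02,0,0.01],
    [0.03,-0.01,0.02],
    [0.05,-0.01,0.03],
    [0.06,-0.01,0.04],
    [0.07,-0.01,0.045],
  ],
  delta_rot=[
    [0,0,0],
    [0,0,0],
    [0,0,0],
    [0,0,0],
    [0,0,0],
  ],
)

```text
clock: 18.55
position: [0.5527, 0.2858, 0.0459]
tool_rot: [-3.14, 0.785, 1.531]
force: [-0.4, 0.7, -2.6]
grip_width: 0.0556
finger_force: 64.4
```

apply_moves(
  linear=[
    [0.003,0,0.003],
    [0.006,0,0.006],
    [0.009,0,0.009],
    [0.012,0,0.012],
    [0.014,0,0.014],
  ],
  delta_rot=[
    [0,0,0],
    [0,0,0],
    [0,0,0],
    [0,0,0],
    [0,0,0],
  ],
)

```text
clock: 18.97
position: [0.5527, 0.2857, 0.044]
tool_rot: [-3.14, 0.785, 1.531]
force: [0.5, 0.3, -2.4]
grip_width: 0.0557
finger_force: 64.4
```

apply_moves(
  linear=[
    [0.003,0,0.003],
    [0.006,0,0.006],
    [0.009,0,0.009],
    [0.012,0,0.012],
    [0.014,0,0.014],
  ],
  delta_rot=[
    [0,0,0],
    [0,0,0],
    [0,0,0],
    [0,0,0],
    [0,0,0],
  ],
)

```text
clock: 19.38
position: [0.5527, 0.2857, 0.042]
tool_rot: [-3.14, 0.785, 1.531]
force: [0.3, 1.0, -1.8]
grip_width: 0.0557
finger_force: 64.4
```

apply_moves(
  linear=[
    [0.002,0,0.002],
    [0.004,0,0.004],
    [0.006,0,0.006],
    [0.008,0,0.008],
    [0.009,0,0.009],
  ],
  delta_rot=[
    [0,0,0],
    [0,0,0],
    [0,0,0],
    [0,0,0],
    [0,0,0],
  ],
)

```text
clock: 19.8
position: [0.5528, 0.2858, 0.0408]
tool_rot: [-3.14, 0.785, 1.531]
force: [0.7, 0.3, 0.2]
grip_width: 0.0555
finger_force: 64.7
```

apply_moves(
  linear=[
    [0,0,0],
    [0,0,0],
    [0,0,0],
    [0,0,0],
    [0,0,0],
  ],
  delta_rot=[
    [0,0,0],
    [0,0,0],
    [0,0,0],
    [0,0,0],
    [0,0,0],
  ],
  gripper=1,
)

```text
clock: 20.22
position: [0.5528, 0.2857, 0.0408]
tool_rot: [-3.14, 0.785, 1.531]
force: [-0.4, 0.3, 0.1]
grip_width: 0.0853
finger_force: 0.0
```

apply_moves(
  linear=[
    [0,0,0],
    [0,0,-0.05],
    [0,0,-0.2],
    [0,0,-0.45],
    [0,0,-0.75],
  ],
  delta_rot=[
    [0,0,0],
    [0,0,0],
    [0,0,0],
    [0,0,0],
    [0,0,0],
  ],
)

```text
clock: 20.63
position: [0.5546, 0.3385, 0.0942]
tool_rot: [-3.138, 0.786, 1.531]
force: [1.2, -1.3, -0.3]
grip_width: 0.0857
finger_force: 0.0
```

apply_moves(
  linear=[
    [-0.1,0,-0.3],
    [-0.2,0,-0.6],
    [-0.4,0,-0.8],
    [-0.4,0,-0.8],
    [-0.4,0,-0.8],
  ],
  delta_rot=[
    [0,0,0],
    [0,0.05,0],
    [0,0.1,0],
    [0,0.15,0],
    [0,0.2,0],
  ],
)

```text
clock: 21.05
position: [0.557, 0.3681, 0.1813]
tool_rot: [3.139, 0.359, 1.53]
force: [1.0, 0.3, -2.5]
grip_width: 0.0854
finger_force: 0.0
```

Run:
```python
from h import *
s,T=tool();print(T[:3,3].round(4),s['force'].round(1))
for n in('scene','side','wrist'):
  q,d=optics.grab_frame(n);P=cloud(n,d,T)
  m=(abs(P[...,0]-.5505)<.045)&(abs(P[...,1]-.296)<.045)&(P[...,2]>.084)&(P[...,2]<.096)&(d>0)
  t=P[m];c,r=cv2.minEnclosingCircle((t[:,:2]*1000).astype(np.float32));print(n,'rim',len(t),np.round(c,1),r,np.median(t[:,2]).round(4))
# transit to above rack: strip frame
yaw=13.5;ax=np.array([np.cos(np.radians(yaw)),np.sin(np.radians(yaw)),0])
```

```text
[0.557  0.3681 0.1813] [ 1.   0.3 -2.5]
scene rim 156 [553.9 298.3] 29.78042221069336 0.0876
side rim 278 [552.  297.4] 29.952945709228516 0.087
wrist rim 907 [552.4 301.9] 29.438522338867188 0.0877
```

```bash
cat >> h.py <<'E'
def R_strip(yaw=13.5,lean=25):
    c,s=np.cos(np.radians(yaw)),np.sin(np.radians(yaw));l=np.radians(lean);ax=np.array([c,s,0])
    z=np.sin(l)*ax-np.array([0,0,np.cos(l)]);y=np.cos(l)*ax+np.array([0,0,np.sin(l)])
    return np.stack([np.cross(y,z),y,z],1)
E
python3 - <<'E'
from h import *
s,T=tool();R=R_strip();plan(T,[(mk(R,np.array([.412,-.417,.117])-.07*R[:,2]),1)])
E
```

```text
lin [-0.827, -0.155, 0.315] rot [-0.025, 0.022, -0.01]
lin [-0.837, -0.188, 0.267] rot [-0.025, 0.022, -0.01]
lin [-0.844, -0.219, 0.218] rot [-0.025, 0.022, -0.01]
lin [-0.847, -0.247, 0.166] rot [-0.025, 0.022, -0.01]
lin [-0.848, -0.273, 0.113] rot [-0.025, 0.022, -0.01]
lin [-0.846, -0.296, 0.059] rot [-0.025, 0.022, -0.01]
lin [-0.841, -0.316, 0.003] rot [-0.025, 0.022, -0.01]
lin [-0.833, -0.332, -0.053] rot [-0.025, 0.022, -0.01]
lin [-0.822, -0.346, -0.109] rot [-0.025, 0.022, -0.01]
  at [0.3832, -0.4239, 0.1804]
```

apply_moves(
  linear=[
    [-0.83,-0.16,0.31],
    [-0.83,-0.16,0.31],
    [-0.83,-0.16,0.31],
    [-0.83,-0.16,0.31],
    [-0.83,-0.16,0.31],
  ],
  delta_rot=[
    [-0.025,0.022,-0.01],
    [-0.025,0.022,-0.01],
    [-0.025,0.022,-0.01],
    [-0.025,0.022,-0.01],
    [-0.025,0.022,-0.01],
  ],
)

```text
clock: 21.62
position: [0.5363, 0.2793, 0.1794]
tool_rot: [3.099, 0.322, 1.554]
force: [-0.7, 1.3, -0.2]
grip_width: 0.0851
finger_force: 0.0
```

apply_moves(
  linear=[
    [-0.84,-0.19,0.27],
    [-0.84,-0.19,0.27],
    [-0.84,-0.19,0.27],
    [-0.84,-0.19,0.27],
    [-0.84,-0.19,0.27],
  ],
  delta_rot=[
    [-0.025,0.022,-0.01],
    [-0.025,0.022,-0.01],
    [-0.025,0.022,-0.01],
    [-0.025,0.022,-0.01],
    [-0.025,0.022,-0.01],
  ],
)

```text
clock: 22.03
position: [0.5176, 0.1921, 0.1794]
tool_rot: [3.054, 0.276, 1.58]
force: [-0.8, -0.2, 0.8]
grip_width: 0.0855
finger_force: 0.0
```

apply_moves(
  linear=[
    [-0.84,-0.22,0.22],
    [-0.84,-0.22,0.22],
    [-0.84,-0.22,0.22],
    [-0.84,-0.22,0.22],
    [-0.84,-0.22,0.22],
  ],
  delta_rot=[
    [-0.025,0.022,-0.01],
    [-0.025,0.022,-0.01],
    [-0.025,0.022,-0.01],
    [-0.025,0.022,-0.01],
    [-0.025,0.022,-0.01],
  ],
)

```text
clock: 22.45
position: [0.4988, 0.1049, 0.1794]
tool_rot: [3.007, 0.232, 1.606]
force: [-0.4, 0.9, -0.0]
grip_width: 0.086
finger_force: 0.0
```

apply_moves(
  linear=[
    [-0.85,-0.25,0.17],
    [-0.85,-0.25,0.17],
    [-0.85,-0.25,0.17],
    [-0.85,-0.25,0.17],
    [-0.85,-0.25,0.17],
  ],
  delta_rot=[
    [-0.025,0.022,-0.01],
    [-0.025,0.022,-0.01],
    [-0.025,0.022,-0.01],
    [-0.025,0.022,-0.01],
    [-0.025,0.022,-0.01],
  ],
)

```text
clock: 22.87
position: [0.4796, 0.0166, 0.1794]
tool_rot: [2.961, 0.19, 1.635]
force: [-0.2, -0.6, -0.4]
grip_width: 0.0854
finger_force: 0.0
```

apply_moves(
  linear=[
    [-0.85,-0.27,0.11],
    [-0.85,-0.27,0.11],
    [-0.85,-0.27,0.11],
    [-0.85,-0.27,0.11],
    [-0.85,-0.27,0.11],
  ],
  delta_rot=[
    [-0.025,0.022,-0.01],
    [-0.025,0.022,-0.01],
    [-0.025,0.022,-0.01],
    [-0.025,0.022,-0.01],
    [-0.025,0.022,-0.01],
  ],
)

```text
clock: 23.28
position: [0.4604, -0.0722, 0.1801]
tool_rot: [2.914, 0.149, 1.664]
force: [0.3, 0.7, 0.3]
grip_width: 0.0856
finger_force: 0.0
```

apply_moves(
  linear=[
    [-0.85,-0.3,0.06],
    [-0.85,-0.3,0.06],
    [-0.85,-0.3,0.06],
    [-0.85,-0.3,0.06],
    [-0.85,-0.3,0.06],
  ],
  delta_rot=[
    [-0.025,0.022,-0.01],
    [-0.025,0.022,-0.01],
    [-0.025,0.022,-0.01],
    [-0.025,0.022,-0.01],
    [-0.025,0.022,-0.01],
  ],
)

```text
clock: 23.7
position: [0.4403, -0.1619, 0.1802]
tool_rot: [2.865, 0.11, 1.696]
force: [-1.0, -0.3, 0.3]
grip_width: 0.0851
finger_force: 0.0
```

apply_moves(
  linear=[
    [-0.84,-0.32,0],
    [-0.84,-0.32,0],
    [-0.84,-0.32,0],
    [-0.84,-0.32,0],
    [-0.84,-0.32,0],
  ],
  delta_rot=[
    [-0.025,0.022,-0.01],
    [-0.025,0.022,-0.01],
    [-0.025,0.022,-0.01],
    [-0.025,0.022,-0.01],
    [-0.025,0.022,-0.01],
  ],
)

```text
clock: 24.12
position: [0.4211, -0.2492, 0.1806]
tool_rot: [2.815, 0.071, 1.732]
force: [1.0, 0.5, -0.5]
grip_width: 0.0851
finger_force: 0.0
```

Run:
```python
from h import *
s,T=tool();R=R_strip();plan(T,[(mk(R,np.array([.412,-.417,.117])-.07*R[:,2]),1)]);print(T[:3,3],s['qpos'].round(2))
```

```text
lin [-0.83, -0.329, -0.048] rot [-0.027, 0.022, -0.01]
lin [-0.819, -0.342, -0.106] rot [-0.027, 0.022, -0.01]
  at [0.3832, -0.4239, 0.1804]
[ 0.42110068 -0.24924757  0.18056885] [ 0.45  0.28  0.08  2.24 -0.49  0.37  1.12]
```

apply_moves(
  linear=[
    [-0.83,-0.33,-0.05],
    [-0.83,-0.33,-0.05],
    [-0.83,-0.33,-0.05],
    [-0.83,-0.33,-0.05],
    [-0.83,-0.33,-0.05],
  ],
  delta_rot=[
    [-0.027,0.022,-0.01],
    [-0.027,0.022,-0.01],
    [-0.027,0.022,-0.01],
    [-0.027,0.022,-0.01],
    [-0.027,0.022,-0.01],
  ],
)

```text
clock: 24.53
position: [0.401, -0.3378, 0.1803]
tool_rot: [2.762, 0.035, 1.763]
force: [-0.2, 1.5, 0.4]
grip_width: 0.0855
finger_force: 0.0
```

apply_moves(
  linear=[
    [-0.82,-0.34,-0.11],
    [-0.82,-0.34,-0.11],
    [-0.82,-0.34,-0.11],
    [-0.82,-0.34,-0.11],
    [-0.82,-0.34,-0.11],
  ],
  delta_rot=[
    [-0.027,0.022,-0.01],
    [-0.027,0.022,-0.01],
    [-0.027,0.022,-0.01],
    [-0.027,0.022,-0.01],
    [-0.027,0.022,-0.01],
  ],
)

```text
clock: 24.95
position: [0.3831, -0.4221, 0.1807]
tool_rot: [2.706, 0.0, 1.805]
force: [0.3, -0.7, -0.2]
grip_width: 0.0854
finger_force: 0.0
```

Run:
```python
from h import *
s,T=tool();print(T[:3,3].round(4),s['qpos'].round(2),(T[:3,:3]-R_strip()).round(2).tolist())
q,d=optics.grab_frame('wrist');np.savez('pics/w8.npz',p=q,d=d,T=T);cv2.imwrite('pics/w8.png',q[:,:,::-1])
P=cloud('wrist',d,T);hsv=cv2.cvtColor(q,cv2.COLOR_RGB2HSV).astype(int)
cop=(hsv[...,0]<14)&(hsv[...,1]>90)&(hsv[...,2]>90)&(abs(P[...,0]-.46)<.13)&(abs(P[...,1]+.41)<.1)&(P[...,2]>.045)&(P[...,2]<.14)&(d>0)
k,l,st,c=cv2.connectedComponentsWithStats(cop.astype(np.uint8))
for j in range(1,k):
  if st[j,4]<60: continue
  Q=P[l==j];print(st[j],Q.mean(0).round(4),Q.min(0).round(3),Q.max(0).round(3));e=np.linalg.svd(Q-Q.mean(0))[2] if len(Q)<9000 else 0;print(np.round(e,3).tolist() if len(Q)<9000 else '')
```

```text
[ 0.3831 -0.4221  0.1807] [ 0.99  0.46 -0.05  1.96 -0.65  0.66  1.7 ] [[0.0, 0.0, -0.0], [0.0, -0.0, -0.0], [-0.0, -0.0, -0.0]]
[404 167  10  40 211] [ 0.5225 -0.3941  0.0671] [ 0.512 -0.411  0.045] [ 0.539 -0.379  0.083]
[[-0.434, -0.299, 0.85], [-0.34, 0.928, 0.153], [-0.834, -0.222, -0.504]]
[318 197  13  40  73] [ 0.4303 -0.4261  0.0885] [ 0.415 -0.434  0.051] [ 0.452 -0.418  0.114]
[[-0.495, -0.13, 0.859], [-0.191, 0.981, 0.038], [0.848, 0.145, 0.51]]
```

View pics/w8.png

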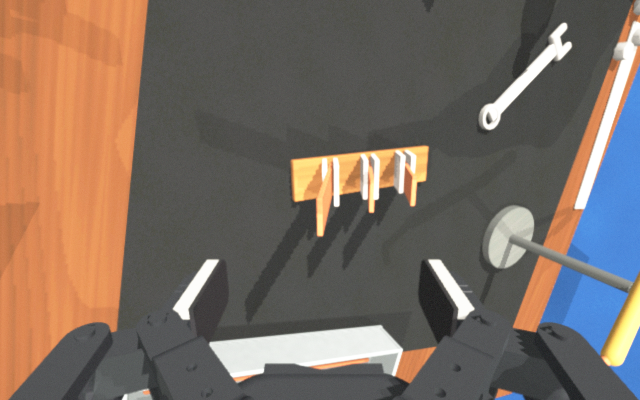

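The wrist picture shows the long strip at (321,210), edge-on and centred between the open pads. The two short strips are at (372,200) and (413,190), and the rack base runs from (292,180) to (428,165).

Run:
```python
from h import *
w=np.load('pics/w8.npz');T=w['T'];q=w['p'];d=w['d'];P=cloud('wrist',d,T);hsv=cv2.cvtColor(q,cv2.COLOR_RGB2HSV).astype(int)
v,u=np.mgrid[0:400,0:640];box=(u>285)&(u<435)&(v>140)&(v<245)
m=box&(hsv[...,1]>90)&(P[...,2]>.003)&(P[...,2]<.013)
Q=P[m];r=cv2.minAreaRect((Q[:,:2]*1000).astype(np.float32));print('base',len(Q),r,np.median(Q[:,2]))
# copper of long strip, all
m=box&(u<335)&(hsv[...,1]>90)&(P[...,2]>.03);Q=P[m];Rs=R_strip()
L=(Q-T[:3,3])@T[:3,:3];print(len(Q),'tool coords pct',np.percentile(L,[1,10,50,90,99],axis=0).round(4).tolist())
top=Q[Q[:,2]>.105];print('top',len(top),top.mean(0).round(4),((top-T[:3,3])@T[:3,:3]).mean(0).round(4),'zmax',Q[:,2].max())
# x-y tool regress: y vs z
print(np.polyfit(L[:,2],L[:,1],1))
```

```text
base 3078 ((512.5482177734375, -395.14215087890625), (170.45639038085938, 43.386966705322266), 14.465387344360352) 0.008337836374525065
614 tool coords pct [[-0.0181, -0.0046, 0.0716], [-0.0145, -0.0038, 0.0733], [0.001, 0.0004, 0.095], [0.0093, 0.0059, 0.1467], [0.0102, 0.0072, 0.1636]]
top 227 [ 0.4094 -0.4158  0.117 ] [ 0.0001 -0.0023  0.0692] zmax 0.31026392537797276
[ 0.0634114  -0.00551515]
```

Run:
```python
from h import *
s,T=tool();top=T[:3,3]+T[:3,:3]@np.array([-.003,-.0023,.0705]);print('top',top)
R=R_strip(14.5,28)
plan(T,[(mk(R,top-.02*R[:,2]),1),(mk(R,top+.036*R[:,2]),1)])
```

```text
top [ 0.41087541 -0.41762073  0.11598909]
lin [-0.032, -0.034, 0.505] rot [-0.025, 0.004, -0.008]
  at [0.4018, -0.42, 0.1336]
lin [0.0, 0.0, 0.56] rot [-0.0, -0.0, -0.0]
  at [0.4272, -0.4134, 0.0842]
```

apply_moves(
  linear=[
    [-0.01,-0.01,0.1],
    [-0.01,-0.01,0.2],
    [-0.02,-0.02,0.3],
    [-0.03,-0.03,0.4],
    [-0.03,-0.03,0.5],
  ],
  delta_rot=[
    [-0.025,0.004,-0.008],
    [-0.025,0.004,-0.008],
    [-0.025,0.004,-0.008],
    [-0.025,0.004,-0.008],
    [-0.025,0.004,-0.008],
  ],
  gripper=0,
)

```text
clock: 25.42
position: [0.4009, -0.4211, 0.1339]
tool_rot: [2.655, 0.002, 1.823]
force: [0.0, -0.6, -0.2]
grip_width: 0.0428
finger_force: 0.0
```

Run:
```python
from h import *
s,T=tool();print(T[:3,3].round(4),s['grip_width'],s['qpos'].round(2))
q,d=optics.grab_frame('wrist');P=cloud('wrist',d,T);hsv=cv2.cvtColor(q,cv2.COLOR_RGB2HSV).astype(int)
L=(P-T[:3,3])@T[:3,:3]
m=(hsv[...,0]<14)&(hsv[...,1]>90)&(abs(L[...,0])<.03)&(abs(L[...,1])<.02)&(L[...,2]>.005)&(L[...,2]<.1)&(d>0)
Q=L[m];print(len(Q),np.percentile(Q,[1,50,99],axis=0).round(4).tolist())
for a in np.arange(.015,.1,.01):
  t=Q[abs(Q[:,2]-a)<.005]; print(round(a,3),len(t),(np.percentile(t,[2,98],axis=0)[:,:2]*1000).round(1).tolist() if len(t)>5 else '')
```

```text
[ 0.4009 -0.4211  0.1339] 0.04277541251083944 [ 1.06  0.56 -0.14  1.97 -0.76  0.56  1.84]
78 [[-0.0154, 0.0006, 0.0235], [-0.0066, 0.0029, 0.0531], [0.0112, 0.004, 0.0786]]
0.015 0 
0.025 3 
0.035 22 [[-14.8, 2.0], [-0.8, 2.1]]
0.045 0 
0.055 23 [[-15.1, 2.8], [0.4, 2.9]]
0.065 0 
0.075 30 [[-14.7, 3.8], [11.2, 4.0]]
0.085 0 
0.095 0
```

apply_moves(
  linear=[
    [-0.01,0.01,0.1],
    [-0.01,0.02,0.22],
    [-0.02,0.03,0.34],
    [-0.02,0.03,0.46],
    [-0.02,0.03,0.56],
  ],
  delta_rot=[
    [-0.02,0,0],
    [-0.02,0,0],
    [-0.02,0,0],
    [-0.02,0,0],
    [-0.02,0,0],
  ],
)

```text
clock: 25.88
position: [0.4294, -0.416, 0.0856]
tool_rot: [2.613, 0.001, 1.823]
force: [0.8, 0.2, 0.3]
grip_width: 0.0429
finger_force: 0.0
```

apply_moves(
  linear=[
    [0,0,0],
    [0,0,0],
    [0,0,0],
    [0,0,0],
    [0,0,0],
  ],
  delta_rot=[
    [0,0,0],
    [0,0,0],
    [0,0,0],
    [0,0,0],
    [0,0,0],
  ],
  gripper=-1,
  force=40,
)

```text
clock: 26.3
position: [0.4279, -0.417, 0.087]
tool_rot: [2.612, 0.002, 1.821]
force: [-2.7, -0.9, -2.3]
grip_width: 0.0036
finger_force: 41.1
```

apply_moves(
  linear=[
    [0,0,0],
    [0,0,0],
    [0,0,0],
    [0,0,0],
    [0,0,0],
  ],
  delta_rot=[
    [0,0,0],
    [0,0,0],
    [0,0,0],
    [0,0,0],
    [0,0,0],
  ],
)

```text
clock: 26.72
position: [0.4281, -0.417, 0.0869]
tool_rot: [2.612, 0.002, 1.821]
force: [-4.7, -1.7, 0.8]
grip_width: 0.0035
finger_force: 41.7
```

apply_moves(
  linear=[
    [0,0,-0.05],
    [0,0.005,-0.1],
    [0,0.008,-0.16],
    [0,0.01,-0.22],
    [0,0.012,-0.28],
  ],
  delta_rot=[
    [0,0,0],
    [0,0,0],
    [0,0,0],
    [0,0,0],
    [0,0,0],
  ],
)

```text
clock: 27.13
position: [0.4156, -0.42, 0.1125]
tool_rot: [2.611, 0.002, 1.822]
force: [-0.7, -0.7, -1.4]
grip_width: 0.0035
finger_force: 41.2
```

apply_moves(
  linear=[
    [0,0.003,-0.08],
    [0,0.005,-0.16],
    [0,0.008,-0.25],
    [0,0.01,-0.34],
    [0,0.012,-0.45],
  ],
  delta_rot=[
    [0,0,0],
    [0,0,0],
    [0,0,0],
    [0,0,0],
    [0,0,0],
  ],
)

```text
clock: 27.55
position: [0.3943, -0.4251, 0.1518]
tool_rot: [2.612, 0.002, 1.822]
force: [-1.1, 0.2, -1.0]
grip_width: 0.0032
finger_force: 41.3
```

Run:
```python
from h import *
s,T=tool();print(T[:3,3].round(4),s['grip_width'],s['finger_force'],s['qpos'].round(2))
# target above pot: tool vertical, y along yaw so radial
o=np.array([.5525,.298]);R=R_strip(5,0)
up=mk(R_strip(14.5,15),T[:3,3]+[0.03,.05,.07])
plan(T,[(up,1),(mk(R,[.5525,.298,.27]),1)])
A={}
for n in('scene','side'):
  q,d=optics.grab_frame(n);np.savez(f'pics/{n}9.npz',p=q,d=d);A[n]=q
cv2.imwrite('pics/c9.png',np.hstack([cv2.resize(A['scene'][60:200,220:380,::-1],(400,350)),cv2.resize(A['side'][100:240,390:550,::-1],(400,350))]))
```

```text
[ 0.3943 -0.4251  0.1518] 0.003160021026167199 41.28430366516113 [ 1.11  0.54 -0.16  1.97 -0.79  0.6   1.89]
lin [0.409, 0.712, -0.395] rot [0.128, 0.001, -0.001]
  at [0.4243, -0.3751, 0.2218]
lin [0.774, 0.369, 0.037] rot [0.016, -0.001, 0.01]
lin [0.782, 0.354, 0.023] rot [0.016, -0.001, 0.01]
lin [0.789, 0.338, 0.009] rot [0.016, -0.001, 0.01]
lin [0.796, 0.322, -0.004] rot [0.016, -0.001, 0.01]
lin [0.802, 0.305, -0.016] rot [0.016, -0.001, 0.01]
lin [0.808, 0.288, -0.028] rot [0.016, -0.001, 0.01]
lin [0.814, 0.27, -0.039] rot [0.016, -0.001, 0.01]
lin [0.819, 0.252, -0.05] rot [0.016, -0.001, 0.01]
  at [0.5525, 0.298, 0.27]
```

View pics/c9.png

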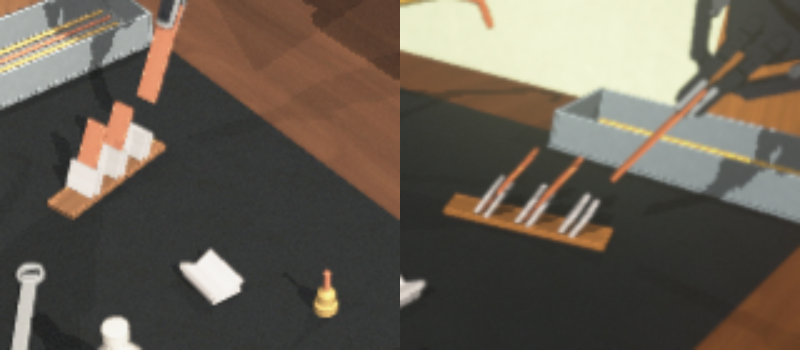

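The crops show the long strip drawn clear of its slot in the gripper (scene crop 162,65; side crop 660,130). Both short strips are still in their slots.

apply_moves(
  linear=[
    [0,0.07,-0.12],
    [0,0.15,-0.26],
    [0,0.23,-0.4],
    [0,0.32,-0.55],
    [0,0.4,-0.69],
  ],
  delta_rot=[
    [0,0,0],
    [0,0,0],
    [0,0,0],
    [0,0,0],
    [0,0,0],
  ],
)

```text
clock: 28.07
position: [0.3943, -0.4249, 0.2315]
tool_rot: [2.612, 0.002, 1.822]
force: [0.4, 0.3, -1.1]
grip_width: 0.003
finger_force: 41.2
```

Run:
```python
from h import *
s,T=tool();print(T[:3,3].round(4));plan(T,[(mk(R_strip(5,0),[.5525,.298,.27]),1)])
```

```text
[ 0.3943 -0.4249  0.2315]
lin [0.826, 0.384, 0.168] rot [0.032, -0.002, 0.01]
lin [0.834, 0.378, 0.138] rot [0.032, -0.002, 0.01]
lin [0.843, 0.369, 0.109] rot [0.032, -0.002, 0.01]
lin [0.85, 0.358, 0.081] rot [0.032, -0.002, 0.01]
lin [0.858, 0.345, 0.053] rot [0.032, -0.002, 0.01]
lin [0.865, 0.331, 0.026] rot [0.032, -0.002, 0.01]
lin [0.871, 0.314, 0.0] rot [0.032, -0.002, 0.01]
lin [0.877, 0.296, -0.025] rot [0.032, -0.002, 0.01]
  at [0.5525, 0.298, 0.27]
```

apply_moves(
  linear=[
    [0.2,0.09,0.04],
    [0.4,0.18,0.08],
    [0.55,0.25,0.11],
    [0.7,0.32,0.14],
    [0.83,0.38,0.17],
  ],
  delta_rot=[
    [0.01,0,0],
    [0.02,0,0],
    [0.03,0,0.01],
    [0.032,0,0.01],
    [0.032,0,0.01],
  ],
)

```text
clock: 28.48
position: [0.4143, -0.333, 0.2353]
tool_rot: [2.679, -0.008, 1.805]
force: [0.3, -0.5, -1.5]
grip_width: 0.0033
finger_force: 41.2
```

apply_moves(
  linear=[
    [0.17,0.08,0.03],
    [0.34,0.15,0.06],
    [0.5,0.23,0.08],
    [0.67,0.3,0.11],
    [0.83,0.38,0.14],
  ],
  delta_rot=[
    [0.006,0,0],
    [0.012,0,0],
    [0.02,0,0.01],
    [0.026,0,0.01],
    [0.032,0,0.01],
  ],
)

```text
clock: 28.9
position: [0.4337, -0.2434, 0.2401]
tool_rot: [2.747, -0.017, 1.784]
force: [0.5, -0.6, -1.0]
grip_width: 0.0033
finger_force: 41.3
```

apply_moves(
  linear=[
    [0.17,0.07,0.02],
    [0.34,0.15,0.04],
    [0.5,0.22,0.07],
    [0.67,0.3,0.09],
    [0.84,0.37,0.11],
  ],
  delta_rot=[
    [0.006,0,0],
    [0.012,0,0],
    [0.02,0,0.01],
    [0.026,0,0.01],
    [0.032,0,0.01],
  ],
)

```text
clock: 29.32
position: [0.4536, -0.1532, 0.2457]
tool_rot: [2.814, -0.024, 1.765]
force: [0.8, -0.7, -1.5]
grip_width: 0.0033
finger_force: 41.3
```

apply_moves(
  linear=[
    [0.17,0.07,0.02],
    [0.34,0.14,0.03],
    [0.51,0.21,0.05],
    [0.68,0.29,0.06],
    [0.85,0.36,0.08],
  ],
  delta_rot=[
    [0.006,0,0],
    [0.012,0,0],
    [0.02,0,0.01],
    [0.026,0,0.01],
    [0.032,0,0.01],
  ],
)

```text
clock: 29.73
position: [0.4732, -0.0628, 0.2519]
tool_rot: [2.881, -0.03, 1.745]
force: [0.3, -0.6, 0.0]
grip_width: 0.0031
finger_force: 41.3
```

apply_moves(
  linear=[
    [0.17,0.07,0.01],
    [0.34,0.14,0.02],
    [0.51,0.21,0.03],
    [0.69,0.28,0.04],
    [0.86,0.35,0.05],
  ],
  delta_rot=[
    [0.006,0,0],
    [0.012,0,0],
    [0.02,0,0.01],
    [0.026,0,0.01],
    [0.032,0,0.01],
  ],
)

```text
clock: 30.15
position: [0.4927, 0.0279, 0.2585]
tool_rot: [2.95, -0.035, 1.724]
force: [0.1, -0.4, -0.9]
grip_width: 0.0034
finger_force: 41.3
```

apply_moves(
  linear=[
    [0.17,0.07,0],
    [0.35,0.13,0.01],
    [0.52,0.2,0.02],
    [0.69,0.26,0.02],
    [0.86,0.33,0.03],
  ],
  delta_rot=[
    [0.006,0,0],
    [0.012,0,0],
    [0.02,0,0.01],
    [0.026,0,0.01],
    [0.032,0,0.01],
  ],
)

```text
clock: 30.57
position: [0.5121, 0.1176, 0.2649]
tool_rot: [3.018, -0.039, 1.704]
force: [-0.1, -0.5, -0.9]
grip_width: 0.0035
finger_force: 41.3
```

Run:
```python
from h import *
s,T=tool();print(T[:3,3].round(4),s['qpos'].round(2));plan(T,[(mk(R_strip(5,0),[.5525,.298,.27]),1)])
```

```text
[0.5121 0.1176 0.2649] [-0.2   0.26 -0.16  1.92  0.04  0.83 -0.25]
lin [0.868, 0.316, 0.048] rot [0.029, -0.01, 0.01]
lin [0.875, 0.299, 0.011] rot [0.029, -0.01, 0.01]
  at [0.5525, 0.298, 0.27]
```

apply_moves(
  linear=[
    [0.17,0.06,0.01],
    [0.35,0.13,0.02],
    [0.52,0.19,0.03],
    [0.7,0.25,0.04],
    [0.87,0.32,0.05],
  ],
  delta_rot=[
    [0.006,0,0],
    [0.012,0,0],
    [0.018,-0.01,0.01],
    [0.024,-0.01,0.01],
    [0.029,-0.01,0.01],
  ],
)

```text
clock: 30.98
position: [0.5325, 0.2085, 0.267]
tool_rot: [3.079, -0.02, 1.682]
force: [-0.1, -0.8, -1.2]
grip_width: 0.0035
finger_force: 41.2
```

apply_moves(
  linear=[
    [0.2,0.07,0],
    [0.4,0.14,0],
    [0.6,0.2,0.01],
    [0.77,0.26,0.01],
    [0.88,0.3,0.01],
  ],
  delta_rot=[
    [0.006,0,0],
    [0.012,0,0],
    [0.018,-0.01,0.01],
    [0.024,-0.01,0.01],
    [0.029,-0.01,0.01],
  ],
)

```text
clock: 31.4
position: [0.5526, 0.3002, 0.2694]
tool_rot: [3.141, -0.0, 1.661]
force: [-0.5, -0.2, -0.3]
grip_width: 0.0036
finger_force: 41.3
```

Run:
```python
from h import *
s,T=tool();print(T[:3,3].round(4),s['tool_rot'].round(3),s['qpos'].round(2))
for n in('scene','side','wrist'):
  q,d=optics.grab_frame(n);P=cloud(n,d,T);hsv=cv2.cvtColor(q,cv2.COLOR_RGB2HSV).astype(int)
  m=(hsv[...,0]<14)&(hsv[...,1]>90)&(abs(P[...,0]-.5525)<.06)&(abs(P[...,1]-.298)<.06)&(P[...,2]>.12)&(P[...,2]<.31)&(d>0)
  k,l,st,c=cv2.connectedComponentsWithStats(m.astype(np.uint8))
  Q=P[l==1+st[1:,4].argmax()];e=np.linalg.svd(Q-Q.mean(0))[2];lo=Q[Q[:,2]<Q[:,2].min()+.012]
  print(n,len(Q),'z',Q[:,2].min().round(4),Q[:,2].max().round(4),'axis',e[0].round(3),'low',lo.mean(0).round(4),lo.min(0).round(3),lo.max(0).round(3))
  m=(abs(P[...,0]-.5505)<.045)&(abs(P[...,1]-.296)<.045)&(P[...,2]>.084)&(P[...,2]<.096)&(d>0)
  t=P[m];print('  rim',len(t),cv2.minEnclosingCircle((t[:,:2]*1000).astype(np.float32)))
```

```text
[0.5526 0.3002 0.2694] [ 3.141 -0.     1.661] [-0.47  0.5  -0.17  1.54  0.09  1.11 -0.58]
scene 442 z 0.1804 0.3016 axis [ 0.002 -0.079 -0.997] low [0.554  0.3015 0.1867] [0.551 0.287 0.18 ] [0.556 0.316 0.192]
  rim 160 ((553.974365234375, 300.1912536621094), 30.264541625976562)
side 1236 z 0.1787 0.299 axis [ 0.004 -0.06  -0.998] low [0.5508 0.3034 0.1847] [0.548 0.289 0.179] [0.554 0.316 0.191]
  rim 271 ((552.35888671875, 297.47442626953125), 29.974864959716797)
wrist 1263 z 0.1822 0.3082 axis [ 0.011 -0.14   0.99 ] low [0.5507 0.3148 0.1883] [0.549 0.314 0.182] [0.552 0.315 0.194]
  rim 585 ((553.0396118164062, 297.9665832519531), 28.88620948791504)
```

Run:
```python
from h import *
s,T=tool();Rc=T[:3,:3];S=Ro.from_euler('x',-4.2,degrees=True).as_matrix()@R_strip(5,0)
Rt=R_strip(5,7)@S.T@Rc;b=np.array([.5525,.302,.181])
ax=np.array([np.cos(.087),np.sin(.087),0]);bd=np.array([.5525,.298,0])-.010*ax
def tp(z): return mk(Rt,bd+[0,0,z]+Rt@Rc.T@(T[:3,3]-b))
plan(T,[(tp(.105),1),(tp(.024),2)])
```

```text
lin [-0.103, -0.217, 0.772] rot [-0.061, 0.035, -0.002]
  at [0.5321, 0.2862, 0.192]
lin [-0.029, -0.053, 0.401] rot [0.0, 0.0, -0.0]
lin [-0.029, -0.053, 0.401] rot [0.0, 0.0, -0.0]
  at [0.5321, 0.2862, 0.111]
```

apply_moves(
  linear=[
    [-0.02,-0.04,0.15],
    [-0.04,-0.09,0.31],
    [-0.06,-0.13,0.47],
    [-0.08,-0.18,0.63],
    [-0.1,-0.22,0.77],
  ],
  delta_rot=[
    [-0.012,0.007,0],
    [-0.024,0.014,0],
    [-0.036,0.021,0],
    [-0.05,0.028,0],
    [-0.061,0.035,0],
  ],
)

```text
clock: 31.97
position: [0.5315, 0.2845, 0.1922]
tool_rot: [3.01, -0.073, 1.663]
force: [0.7, 0.3, -1.8]
grip_width: 0.0036
finger_force: 41.2
```

Run:
```python
from h import *
s,T=tool();print(T[:3,3].round(4),s['tool_rot'].round(3))
V={}
for n in('scene','side'):
  q,d=optics.grab_frame(n);V[n]=q;P=cloud(n,d,T);hsv=cv2.cvtColor(q,cv2.COLOR_RGB2HSV).astype(int)
  m=(hsv[...,0]<14)&(hsv[...,1]>90)&(abs(P[...,0]-.5525)<.06)&(abs(P[...,1]-.298)<.06)&(P[...,2]>.06)&(P[...,2]<.25)&(d>0)
  k,l,st,c=cv2.connectedComponentsWithStats(m.astype(np.uint8))
  Q=P[l==1+st[1:,4].argmax()];e=np.linalg.svd(Q-Q.mean(0))[2];lo=Q[Q[:,2]<Q[:,2].min()+.012]
  print(n,len(Q),'z',Q[:,2].min().round(4),Q[:,2].max().round(4),'axis',e[0].round(3),'low',lo.mean(0).round(4),lo.min(0).round(3),lo.max(0).round(3))
cv2.imwrite('pics/c10.png',np.hstack([cv2.resize(V['scene'][190:330,340:500,::-1],(400,350)),cv2.resize(V['side'][210:370,110:290,::-1],(394,350))]))
```

```text
[0.5315 0.2845 0.1922] [ 3.01  -0.073  1.663]
scene 425 z 0.1066 0.2251 axis [-0.128 -0.006  0.992] low [0.5429 0.2938 0.1123] [0.54  0.279 0.107] [0.547 0.307 0.119]
side 919 z 0.0656 0.2198 axis [ 0.142  0.007 -0.99 ] low [0.5775 0.2886 0.0672] [0.576 0.286 0.066] [0.58  0.292 0.071]
```

View pics/c10.png

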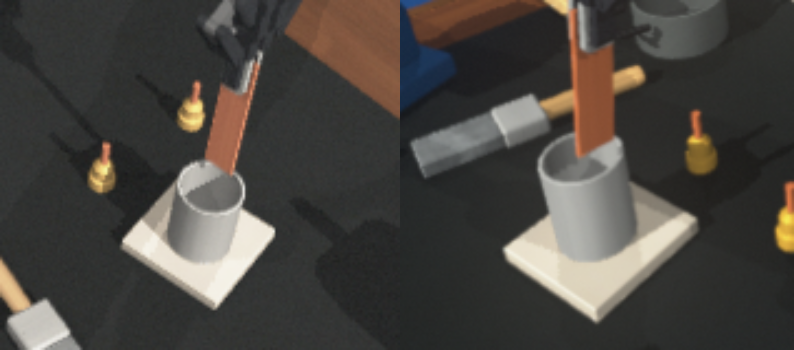

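The crops show the strip poised over the open mouth of the pot, which stands upright on the middle of the brick (scene crop 208,210; side crop 590,195).

apply_moves(
  linear=[
    [0.03,-0.01,0.06],
    [0.03,-0.02,0.14],
    [0.02,-0.03,0.24],
    [0.01,-0.05,0.35],
    [0.01,-0.06,0.45],
  ],
  delta_rot=[
    [0,0,0],
    [0,0,0],
    [0,0,0],
    [0,0,0],
    [0,0,0],
  ],
)

```text
clock: 32.48
position: [0.5316, 0.2899, 0.1464]
tool_rot: [3.012, -0.072, 1.664]
force: [-0.3, -0.0, -1.2]
grip_width: 0.0036
finger_force: 41.2
```

apply_moves(
  linear=[
    [-0.01,-0.01,0.08],
    [-0.01,-0.02,0.16],
    [-0.02,-0.03,0.22],
    [-0.02,-0.04,0.28],
    [-0.03,-0.04,0.34],
  ],
  delta_rot=[
    [0,0,0],
    [0,0,0],
    [0,0,0],
    [0,0,0],
    [0,0,0],
  ],
)

```text
clock: 32.9
position: [0.5324, 0.2899, 0.113]
tool_rot: [3.01, -0.073, 1.664]
force: [0.6, 0.2, 0.1]
grip_width: 0.0035
finger_force: 41.3
```

apply_moves(
  linear=[
    [0,0,0.015],
    [0,0,0.03],
    [0,0,0.04],
    [0,-0.01,0.05],
    [0,-0.01,0.06],
  ],
  delta_rot=[
    [0,0,0],
    [0,0,0],
    [0,0,0],
    [0,0,0],
    [0,0,0],
  ],
)

```text
clock: 33.32
position: [0.5321, 0.2901, 0.1076]
tool_rot: [3.01, -0.073, 1.664]
force: [-0.1, -0.0, 7.8]
grip_width: 0.0035
finger_force: 42.6
```

apply_moves(
  linear=[
    [0,0,0.005],
    [0,0,0.01],
    [0,0,0.014],
    [0,0,0.017],
    [0,0,0.02],
  ],
  delta_rot=[
    [0,0,0],
    [0,0,0],
    [0,0,0],
    [0,0,0],
    [0,0,0],
  ],
)

```text
clock: 33.73
position: [0.533, 0.2908, 0.107]
tool_rot: [3.009, -0.073, 1.664]
force: [-6.3, -1.7, 28.2]
grip_width: 0.0038
finger_force: 45.7
```

apply_moves(
  linear=[
    [0,0,-0.02],
    [0,0,-0.02],
    [0,0,-0.02],
    [0,0,-0.02],
    [0,0,-0.02],
  ],
  delta_rot=[
    [0,0,0],
    [0,0,0],
    [0,0,0],
    [0,0,0],
    [0,0,0],
  ],
)

```text
clock: 34.15
position: [0.5323, 0.2903, 0.1076]
tool_rot: [3.01, -0.073, 1.664]
force: [1.0, 1.2, 6.5]
grip_width: 0.0031
finger_force: 42.3
```

apply_moves(
  linear=[
    [0,0,0],
    [0,0,0],
    [0,0,0],
    [0,0,0],
    [0,0,0],
  ],
  delta_rot=[
    [0,0,0],
    [0,0,0],
    [0,0,0],
    [0,0,0],
    [0,0,0],
  ],
  gripper=-0.2,
)

```text
clock: 34.57
position: [0.5319, 0.2899, 0.1072]
tool_rot: [3.011, -0.072, 1.664]
force: [0.1, -0.2, 0.8]
grip_width: 0.0345
finger_force: 0.0
```

Run:
```python
from h import *
s,T=tool();print(T[:3,3].round(4),s['force'].round(1),s['grip_width'])
for n in('scene','side'):
  q,d=optics.grab_frame(n);P=cloud(n,d,T);hsv=cv2.cvtColor(q,cv2.COLOR_RGB2HSV).astype(int)
  m=(hsv[...,0]<14)&(hsv[...,1]>90)&(abs(P[...,0]-.5425)<.06)&(abs(P[...,1]-.298)<.05)&(P[...,2]>.08)&(P[...,2]<.16)&(d>0)
  Q=P[m];L=(Q-T[:3,3])@T[:3,:3];print(n,len(Q),np.percentile(Q,[2,50,98],axis=0).round(3).tolist(),'tool y/z',np.percentile(L,[2,50,98],axis=0).round(3).tolist())
```

```text
[0.5319 0.2899 0.1072] [ 0.1 -0.2  0.8] 0.03447797063758361
scene 185 [[0.513, 0.287, 0.08], [0.532, 0.301, 0.109], [0.538, 0.309, 0.139]] tool y/z [[-0.004, -0.016, -0.03], [0.011, 0.001, -0.002], [0.019, 0.005, 0.027]]
side 326 [[0.524, 0.288, 0.086], [0.528, 0.299, 0.115], [0.546, 0.308, 0.136]] tool y/z [[-0.0, -0.004, -0.029], [0.01, -0.002, -0.007], [0.019, 0.016, 0.022]]
```

apply_moves(
  linear=[
    [0,0,-0.05],
    [0,0,-0.12],
    [0,0,-0.22],
    [0,0,-0.35],
    [0,0,-0.5],
  ],
  delta_rot=[
    [0,0,0],
    [0,0,0],
    [0,0,0],
    [0,0,0],
    [0,0,0],
  ],
)

```text
clock: 35.08
position: [0.5257, 0.2857, 0.1581]
tool_rot: [3.011, -0.072, 1.664]
force: [0.2, 0.4, 1.3]
grip_width: 0.0336
finger_force: 0.0
```

apply_moves(
  linear=[
    [0,0,-0.2],
    [0,0,-0.4],
    [0,0,-0.6],
    [0,0,-0.8],
    [0,0,-0.9],
  ],
  delta_rot=[
    [0,0,0],
    [0,0,0],
    [0,0,0],
    [0,0,0],
    [0,0,0],
  ],
)

```text
clock: 35.5
position: [0.5151, 0.2785, 0.2494]
tool_rot: [3.008, -0.074, 1.664]
force: [0.6, -0.2, -0.0]
grip_width: 0.034
finger_force: 0.0
```

apply_moves(
  linear=[
    [0,0,0],
    [0,0,0],
    [0,0,0],
    [0,0,0],
    [0,0,0],
  ],
  delta_rot=[
    [0,0,0],
    [0,0,0],
    [0,0,0],
    [0,0,0],
    [0,0,0],
  ],
)

```text
clock: 35.92
position: [0.5145, 0.2782, 0.2449]
tool_rot: [3.012, -0.072, 1.664]
force: [-0.0, -0.1, -0.5]
grip_width: 0.0344
finger_force: 0.0
```

Run:
```python
from h import *
s,T=tool();print(T[:3,3].round(4),s['qd'].round(3))
V={}
for n in('scene','side'):
  q,d=optics.grab_frame(n);V[n]=q;P=cloud(n,d,T);hsv=cv2.cvtColor(q,cv2.COLOR_RGB2HSV).astype(int)
  m=(hsv[...,0]<14)&(hsv[...,1]>90)&(abs(P[...,0]-.5425)<.06)&(abs(P[...,1]-.298)<.05)&(P[...,2]>.08)&(P[...,2]<.16)&(d>0)
  Q=P[m];print(n,len(Q),np.percentile(Q,[2,50,98],axis=0).round(3).tolist(),np.linalg.svd(Q-Q.mean(0))[2][0].round(2))
cv2.imwrite('pics/c11.png',np.hstack([cv2.resize(V['scene'][60:330,200:500,::-1],(400,360)),cv2.resize(V['side'][150:370,110:354,::-1],(400,360))]))
```

```text
[0.5145 0.2782 0.2449] [-0.     0.     0.    -0.002 -0.001  0.002 -0.001]
scene 280 [[0.527, 0.282, 0.081], [0.533, 0.296, 0.111], [0.539, 0.309, 0.139]] [-0.14 -0.07  0.99]
side 481 [[0.524, 0.28, 0.086], [0.528, 0.295, 0.114], [0.534, 0.308, 0.137]] [-0.12 -0.08  0.99]
```

View pics/c11.png

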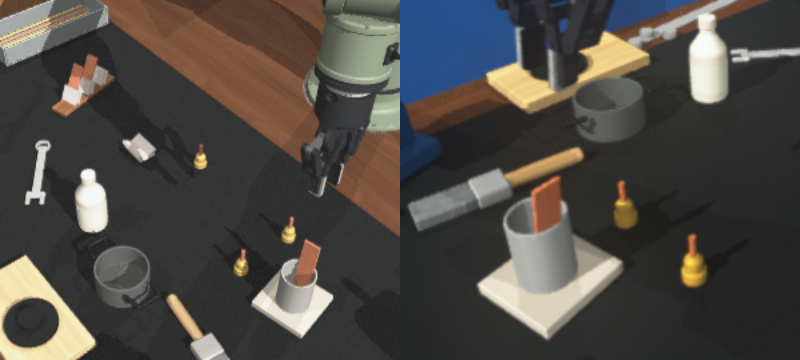

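The crops show the strip standing in the upright pot on the middle of the brick (scene crop 305,265; side crop 545,205). Everything else is in place and the gripper is clear.

```bash
python3 -c "
from workcell import workorder
print(workorder.job_done())"
```

```text
the job is handed in; nothing more can be done
None
```

The job is handed in at about 36 s of the 67 s: the pot stands mouth-up on the middle of the firebrick with the long strip on end in it, resting against the rim, and the last pictures show nothing else disturbed.

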